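Zero a milliohm meter and load its terminal module

ROBOT

A 7-joint arm with a two-finger parallel gripper is mounted at the origin on the work surface. World frame = base frame: x ahead of the robot, y to its left, z up, the work surface at z = 0. Lengths are in m, angles in rad, forces in N, time in s.
With the tool pointing down it reaches from about 0.4 to 0.85 m from the base axis. Payload 10.4 kg.
Tool frame: the origin (TCP) lies on the centre line of the jaws, within the pads' length; the fingertips stand r.tip_extent ahead of it and the grasp point (between the pads) lies 3 mm ahead of it (r.tip_extent is the distance from the TCP to the fingertips, in m); z points along the fingers, y is the direction in which the jaws open and shut (so a half turn about z gives the same grasp; the last joint's range is limited). The gripper opens to 87 mm and grips with 3 to 60 N. Pads are 19 mm wide; open, the fingers measure 117 mm over their backs; the gripper's body (75 mm by 190 mm) begins 51 mm behind the grasp point.
Start: joints at [-1.293, 0.332, -0.065, 1.46, 0.022, 1.35, -0.088], TCP at [0.185, 0.597, 0.245] pointing down, gripper open.
Joint ranges: [-2.6, 2.6], [-0.5, 2.12], [-1.47, 1.34], [0.16, 2.42], [-1.27, 4.41], [0.06, 2.06], [-2.6, 2.6]. Speed limits (rad/s): [2.22, 2.22, 2.79, 2.79, 3.14, 3.14, 3.14].

INTERFACE

Orientations are given as a unit quaternion [x, y, z, w].
In Python, from bench import r gives the robot as it stands. The module is installed in compiled form; this text tells all that it offers.
- The arm moves only by the shell command python3 -m jog 'ROWS' [FORCE]. ROWS is JSON, a list of rows, each a list of 5 numbers: the shift along the tool's x, y, z in cm, then the turn about the tool's z in rad, then the closure, from 0 (fully open) to 1 (shut). A call has exactly 10 rows; each row shifts and turns the pose as measured when the row begins, along the tool's axes as they then stand; what a row does not reach is not made up. A row lasts 1/10 s, in which the tool goes at most 50 mm and 8.59 degrees, less where a joint would pass 70% of its speed; a pose out of reach is approached as far as the arm can. A call with a gripper value outside its range is refused whole. The fingers move at their own pace and stop on an object; FORCE is the grip in N (left out, the last holds). Time passes only in rows, so rows that do not move let the fingers close, or fill a call up. It gives the time, the measured TCP pose, the force and the opening at its end, in the units of the state.
- r.read_state(): the state, without advancing time (a new reading comes with each control period).
- r.camera(name): name is "side" or "top" or "wrist"; returns a dict with "pixels" (420x560x3 uint8, red, green, blue), "fx", "fy", "cx", "cy" (pixels), "camera_from_world" (4x4, takes a point from world to camera coordinates). Camera axes: x right, y up, looking along -z (the intrinsics and any distortion apply to the point x, -y, -z); pixel columns grow to the right and rows downward; lengths in m; the calibration is good to about 2 mm. A picture is of the moment at which its call begins. There is no depth.
- r.close_job(): hands the job in, once; it reports no verdict.
The state is a dict: "time": time; "joint_positions": joint angles; "joint_vel": joint speeds; "joint_torque": joint torques, N m; "ee_pos": TCP position; "eef_rot": TCP orientation; "ft_force": force on the tool from outside, world axes, zero at the start; "torque": the same for the moment, N m; "width": finger opening in m.
Only numpy, scipy, OpenCV 4.12 (cv2) and the standard library are available. Lean on these libraries where they do the work, as an engineer would, in place of code of your own. Each camera call takes 0.05 s, during which the arm holds its last target. There are 200 camera calls.

TASK

Make the bench milliohm meter ready to check its reference plugs. Slide the loose terminal module along the guide rails, nose first, under the meter's hood until it is fully home, and push every slim reference plug from the rack fully into a terminal of its own on the module. The meter must be zeroed on a short: push the thick shorting plug fully into the meter's input socket, with it there turn the zero knob until the needle stands on the dial's middle mark, then put the shorting plug back into a hole of the rack; leave the other things on the bench where they are.

Things in the scene. Friction and masses are not known exactly. Their poses are not given: they have to be found in the camera images.
- meter: Fixed bench milliohm meter lying flat: grey case 210 (its x) x 220 (its y) x 80 mm high, origin under its centre. Top: white dial window on the far (+x) part; near the front (-x) edge the zero knob (x -62, y +50 mm) and the brass-rimmed input socket (x -62, y -55). Its left (+y) side has the module bay, an opening 60 mm wide (x -10 to +50), 40 high, 55 deep under the overhanging top (hood).
- input_socket (a point): mouth of the meter's input socket, in its top 80 mm above the bench; a vertical bore for a 6 mm pin, about 7.4 mm wide and 30 mm deep. Axes as meter.
- bay_stop (a point): point at bench level in the middle of the bay's back wall; axes as meter, +y points out of the bay, the mouth is at y +55 mm. Two guide rails 12 mm high lie on the bench, 60 mm apart inside; from the mouth they run 45 mm straight, then flare outward until 72 mm from the mouth. The module slides in on the bench along -y; it is home when module_nose meets this point.
- zero_knob (a joint): angle of the zero knob (rad, 0 to 4 between stops), growing clockwise seen from above. Black bar grip 38 long x 14 wide on a round skirt 40 mm across; light friction (0.03 N m), stays where it is left.
- zero_knob_grip (a point): point on the zero knob's axis at the height to grip its bar, 117 mm above the bench (the bar spans 94 to 124 mm above the bench; an aluminium base 64 mm across lies below). Its x axis runs along the bar and turns with the knob, z is up; pinch the bar across its 14 mm width, closing along y.
- needle (a joint): angle of the meter's needle (rad): 0 on the long thick middle (zero) mark of the dial, positive when clockwise of it seen from above. Turning the zero knob clockwise by 1 rad moves it clockwise by 0.45 rad. It starts on the anticlockwise (+y) side of zero.
- needle_tip (a point): tip of the red needle, 74 mm from its pivot, just above the dial card
- zero_mark (a point): middle (zero) mark of the dial, on the far side of the dial card, where the needle tip stands when it reads zero
- module: Loose grey terminal module, 56 (its x) x 190 (its y) x 34 mm high, 0.25 to 0.45 kg, origin under its centre. The nose with the brass strip is its -y end; when home its axes agree with the meter's. Three terminals in its top at x 0, y -14, +44, +74 mm: bores for 6 mm pins, 7.4 mm wide, 26 deep. Black pull grip 12 (x) x 24 (y) mm at y +14, top 65 mm above the underside; pinch its 12 mm width.
- module_nose (a point): middle of the lower edge of the module's nose (x 0, y -95, z 0 mm in module); axes as module
- rack: Fixed plywood plug rack, 200 (its x) x 50 x 34 mm high, origin under its centre; a row of five bores for 6 mm pins in its top at y 0 and x -72, -36, 0, +36, +72 mm, each about 7.4 mm wide and 28 mm deep.
- shorting_plug: The shorting plug, the only thick one: black barrel 24 mm across above a brass collar 24 mm across and 4 mm thick and a brass pin 6 mm across, 22 mm long, with tapered tip. Origin at the pin's tip, z along the plug, pin downward: collar's underside at z 22, barrel z 26 to 80 mm. 50 g. Stands in the rack at the start.
- ref_plug0: A reference plug, slim: black barrel 14 mm across above a brass collar 18 mm across and 4 mm thick and a brass pin 6 mm across, 22 mm long, with tapered tip. Origin at the pin's tip, z along the plug, pin downward: collar's underside at z 22, barrel z 26 to 80 mm. 30 g. Stands in the rack at the start; two or three of the four are there, the others absent.
- ref_plug1: A reference plug, slim: black barrel 14 mm across above a brass collar 18 mm across and 4 mm thick and a brass pin 6 mm across, 22 mm long, with tapered tip. Origin at the pin's tip, z along the plug, pin downward: collar's underside at z 22, barrel z 26 to 80 mm. 30 g. Stands in the rack at the start; two or three of the four are there, the others absent.
- ref_plug2: A reference plug, slim: black barrel 14 mm across above a brass collar 18 mm across and 4 mm thick and a brass pin 6 mm across, 22 mm long, with tapered tip. Origin at the pin's tip, z along the plug, pin downward: collar's underside at z 22, barrel z 26 to 80 mm. 30 g. Stands in the rack at the start; two or three of the four are there, the others absent.
- ref_plug3: A reference plug, slim: black barrel 14 mm across above a brass collar 18 mm across and 4 mm thick and a brass pin 6 mm across, 22 mm long, with tapered tip. Origin at the pin's tip, z along the plug, pin downward: collar's underside at z 22, barrel z 26 to 80 mm. 30 g. Stands in the rack at the start; two or three of the four are there, the others absent.
- multimeter: Bystander, to be left alone: handheld yellow multimeter lying face up, 180 x 85 x 38 mm; origin under its centre
- screwdriver: Bystander, to be left alone: screwdriver, 200 mm long, black handle; origin under its centre
- solder_reel: Bystander, to be left alone: aluminium reel 60 mm across, 42 mm high; origin under its centre
- spray_can: Bystander, to be left alone: upright spray can, 58 mm across, 150 mm high; origin under its centre
- screw_jar: Bystander, to be left alone: small jar with steel lid, 66 mm across, 75 mm high; origin under its centre
- pliers: Bystander, to be left alone: pliers lying flat, 160 mm long, 12 mm high; origin under its centre
Not all that is in view belongs to the job. What is shaped like the shorting_plug but turquoise or white is not meant.

How it is judged:
On the way, in this order (a step that is already met when the one before it is completed fails the run):
1. the shorting plug is fully in the meter's input socket (z of shorting_plug in the frame of input_socket below -0.0195 m and horizontal distance between shorting_plug and input_socket below 0.003 m), for 0.2 s.
2. the needle stands on zero while the shorting plug is fully in the input socket (all of step 1 and value of joint needle between -0.045 and 0.045 rad), for 0.5 s.
At the end, for the whole second after the job is handed in: Module nose within 4 mm of the bay's back wall; needle on zero within 0.045 rad (3 mm at the tip); shorting plug in a rack hole and each reference plug present in a module terminal, pins at least 19.5 mm deep (home is 22 mm); all at rest and released (y of module_nose in the frame of bay_stop below 0.004 m and distance between module_nose and bay_stop below 0.006 m and value of joint needle between -0.045 and 0.045 rad and z of shorting_plug in the frame of rack between 0.005 and 0.0145 m and ((x of shorting_plug in the frame of rack between -0.075 and -0.069 m and y of shorting_plug in the frame of rack between -0.003 and 0.003 m) or (x of shorting_plug in the frame of rack between -0.039 and -0.033 m and y of shorting_plug in the frame of rack between -0.003 and 0.003 m) or (x of shorting_plug in the frame of rack between -0.003 and 0.003 m and y of shorting_plug in the frame of rack between -0.003 and 0.003 m) or (x of shorting_plug in the frame of rack between 0.033 and 0.039 m and y of shorting_plug in the frame of rack between -0.003 and 0.003 m) or (x of shorting_plug in the frame of rack between 0.069 and 0.075 m and y of shorting_plug in the frame of rack between -0.003 and 0.003 m)) and z of ref_plug0 in the frame of module between 0.005 and 0.0145 m and ((x of ref_plug0 in the frame of module between -0.003 and 0.003 m and y of ref_plug0 in the frame of module between -0.017 and -0.011 m) or (x of ref_plug0 in the frame of module between -0.003 and 0.003 m and y of ref_plug0 in the frame of module between 0.041 and 0.047 m) or (x of ref_plug0 in the frame of module between -0.003 and 0.003 m and y of ref_plug0 in the frame of module between 0.071 and 0.077 m)) and z of ref_plug1 in the frame of module between 0.005 and 0.0145 m and ((x of ref_plug1 in the frame of module between -0.003 and 0.003 m and y of ref_plug1 in the frame of module between -0.017 and -0.011 m) or (x of ref_plug1 in the frame of module between -0.003 and 0.003 m and y of ref_plug1 in the frame of module between 0.041 and 0.047 m) or (x of ref_plug1 in the frame of module between -0.003 and 0.003 m and y of ref_plug1 in the frame of module between 0.071 and 0.077 m)) and z of ref_plug2 in the frame of module between 0.005 and 0.0145 m and ((x of ref_plug2 in the frame of module between -0.003 and 0.003 m and y of ref_plug2 in the frame of module between -0.017 and -0.011 m) or (x of ref_plug2 in the frame of module between -0.003 and 0.003 m and y of ref_plug2 in the frame of module between 0.041 and 0.047 m) or (x of ref_plug2 in the frame of module between -0.003 and 0.003 m and y of ref_plug2 in the frame of module between 0.071 and 0.077 m)) and z of ref_plug3 in the frame of module between 0.005 and 0.0145 m and ((x of ref_plug3 in the frame of module between -0.003 and 0.003 m and y of ref_plug3 in the frame of module between -0.017 and -0.011 m) or (x of ref_plug3 in the frame of module between -0.003 and 0.003 m and y of ref_plug3 in the frame of module between 0.041 and 0.047 m) or (x of ref_plug3 in the frame of module between -0.003 and 0.003 m and y of ref_plug3 in the frame of module between 0.071 and 0.077 m)) and linear speed of each of module, shorting_plug, ref_plug0, ref_plug1, ref_plug2, ref_plug3 below 0.02 m/s); the robot touches nothing.
It fails at once if a bystander on the bench is shoved more than 30 mm (distance of any of multimeter, screwdriver, solder_reel, spray_can, screw_jar, pliers from where it was at the start of the episode above 0.03 m).
Of ref_plug0, ref_plug1, ref_plug2, ref_plug3 only 2 to 3 are there at a start; the rules pass over those that are not, and their reading is None.
At some moment in a run one of module may be knocked a few centimetres aside while the robot is not near it.
Once in a run the grip may slacken for a moment while it holds something.
It also fails if it takes over 210 s, if anything falls off the work surface, if the arm or the gripper's body presses on something with over 40 N, if the wrist force passes 120 N, or if a joint passes its speed limit or range.

## Working session

There is one attempt and no reset: what is moved stays moved. The work goes in short steps, Python scripts to look and compute and a shell command to move; the robot and the scene stay as the last step left them, time stands still between calls to the robot, and variables do not carry over. Pictures are saved under pics/ and viewed, about 12 in all and at most 16, crops included, and the job is handed in when it is done.

```bash
mkdir -p pics; cat > h.py <<'E'
import numpy as np, cv2
from bench import r
from scipy.spatial.transform import Rotation as R
def snap(n,f=None):
    c=r.camera(n); c['pixels']=np.array(c['pixels'])
    if f: cv2.imwrite('pics/'+f,cv2.cvtColor(c['pixels'],cv2.COLOR_RGB2BGR))
    return c
def ray(c,u,v):
    M=np.array(c['camera_from_world']); d=np.array([(u-c['cx'])/c['fx'],-(v-c['cy'])/c['fy'],-1.])
    return -M[:3,:3].T@M[:3,3], M[:3,:3].T@d
def onz(c,u,v,z):
    o,d=ray(c,u,v); return o+d*(z-o[2])/d[2]
def proj(c,p):
    M=np.array(c['camera_from_world']); q=M[:3,:3]@np.array(p)+M[:3,3]
    return np.array([c['cx']+c['fx']*q[0]/-q[2], c['cy']-c['fy']*q[1]/-q[2]])
def st():
    s=r.read_state(); Rm=R.from_quat(s['eef_rot']).as_matrix()
    print('t',round(s['time'],2),'p',np.round(s['ee_pos'],4),'x',np.round(Rm[:,0],3),'y',np.round(Rm[:,1],3),'z',np.round(Rm[:,2],3),'F',np.round(s['ft_force'],1),'w',round(s['width'],4),'q',np.round(s['joint_positions'],2))
    return s,Rm
def go(p,yaw=None,dz=0):
    """print the needed shift (cm) in tool axes and turn to point tool y (mod pi) along angle yaw"""
    s,Rm=st(); d=Rm.T@(np.array(p)-s['ee_pos'])*100
    t=0
    if yaw is not None:
        a=Rm.T@np.array([np.cos(yaw),np.sin(yaw),0]); t=np.arctan2(-a[0],a[1]); t=(t+np.pi/2)%np.pi-np.pi/2
    print('shift cm',np.round(d,2),'turn',round(t,3))
E
python3 - <<'E'
from h import *
st(); print(r.tip_extent)
for n in('side','top','wrist'):
    c=snap(n,n+'0.png'); print(n,c['fx'],c['cx'],c['cy'],[k for k in c if k not in('pixels',)],np.round(ray(c,280,210),3))
E
```

```text
t 0.0 p [0.1851 0.5966 0.2438] x [-0.955  0.296 -0.   ] y [ 0.296  0.955 -0.001] z [-0.    -0.001 -1.   ] F [-0.2 -0.6 -0.8] w 0.0868 q [-1.29  0.33 -0.06  1.46  0.02  1.35 -0.09]
0.022
side 402.810281172301 276.848618951379 210.1758135331652 ['fx', 'fy', 'cx', 'cy', 'camera_from_world'] [[ 0.029  0.584  0.595]
 [ 0.551 -0.612 -0.568]]
top 483.4402341591611 287.3939118970226 204.0958575230579 ['fx', 'fy', 'cx', 'cy', 'camera_from_world'] [[ 0.454  0.038  1.278]
 [ 0.056  0.006 -0.999]]
wrist 299.69739295716 282.3756798234399 213.27431757435073 ['fx', 'fy', 'cx', 'cy', 'camera_from_world'] [[ 0.109  0.621  0.384]
 [ 0.264 -0.091 -0.96 ]]
```

View pics/top0.png

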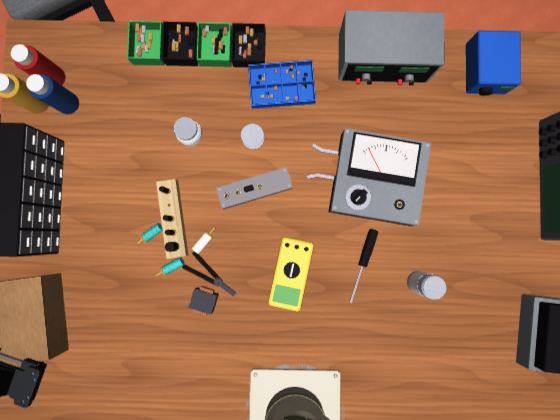

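View pics/side0.png

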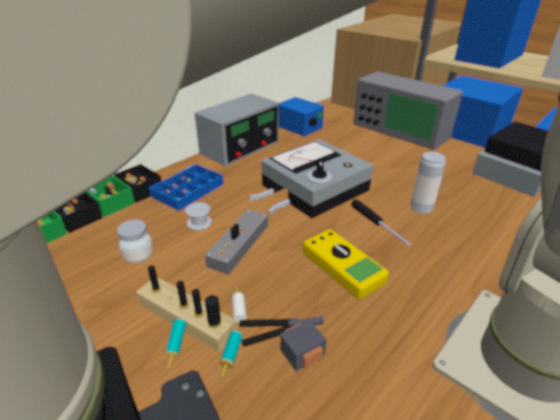

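The top view shows the rack at (170,218) with three slim plugs at (164,188), (168,219) and (170,231), and one thick black one at (172,247). The turquoise plugs at (150,233) and (172,266) and the white one at (203,242) are decoys. The module is at (254,188) with its nose to the right, and the meter is at (381,177). I'll enlarge the rack and the meter.

```bash
python3 - <<'E'
from h import *
im=cv2.imread('pics/top0.png')
a=cv2.resize(im[165:275,140:300],None,fx=5,fy=5,interpolation=cv2.INTER_CUBIC)
b=cv2.resize(im[115:235,300:440],None,fx=5,fy=5,interpolation=cv2.INTER_CUBIC)
cv2.imwrite('pics/rackmod.png',a);cv2.imwrite('pics/meter.png',b)
E
```

```text
(no output)
```

View pics/rackmod.png

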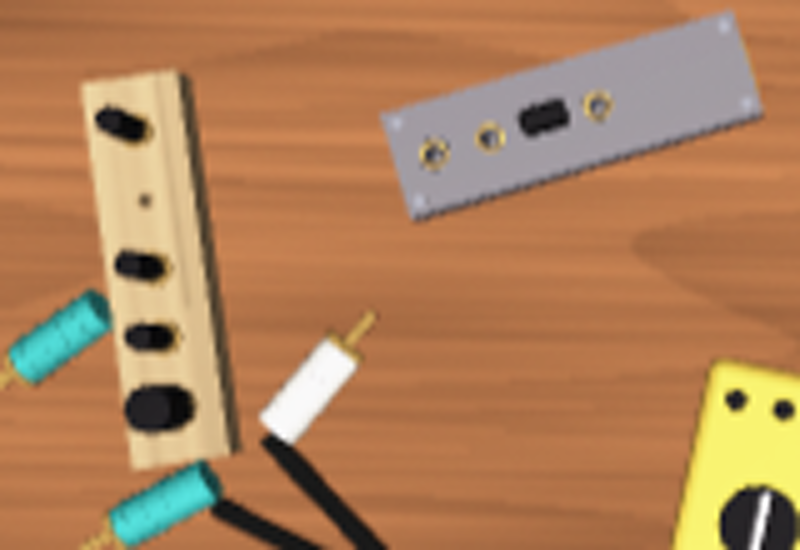

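View pics/meter.png

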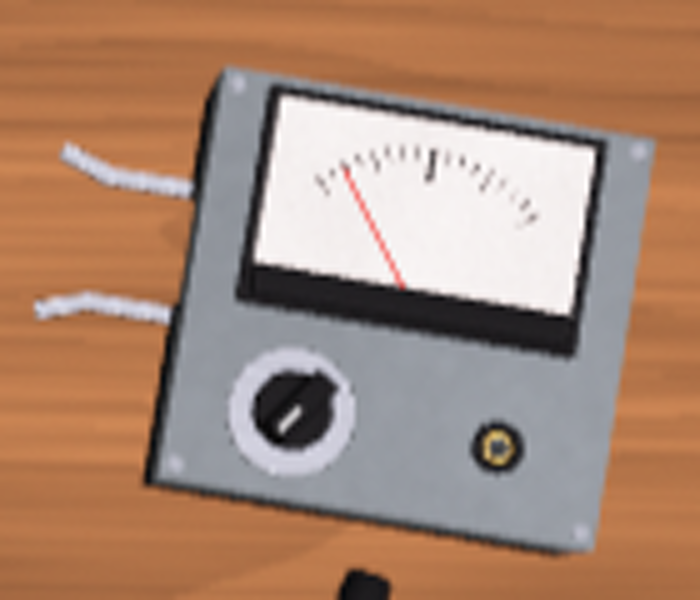

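The rack crop shows the rack's second hole empty at (145,201). Slim plugs are at (118,122), (135,265) and (147,337), and the thick black one is at (155,409), which is the shorting plug; the turquoise and white ones lie loose. The module's terminals are at (434,153), (490,136) and (598,104). On the meter, the socket is at (498,447), the knob at (291,411), and the needle tip at (345,168) with the zero mark at (432,165).

```bash
cat > est.py <<'E'
from h import *
def fit(loc,w):  # 2D rigid fit
    L=np.array(loc);W=np.array(w);lc=L.mean(0);wc=W.mean(0);a=L-lc;b=W-wc
    th=np.arctan2((a[:,0]*b[:,1]-a[:,1]*b[:,0]).sum(),(a*b).sum())
    Rm=np.array([[np.cos(th),-np.sin(th)],[np.sin(th),np.cos(th)]]);t=wc-Rm@lc
    res=W-(L@Rm.T+t); return th,Rm,t,res
E
python3 - <<'E'
from est import *
c=snap('top')
f=lambda o,P,z:[onz(c,(u+.5)/5-.5+o[0],(v+.5)/5-.5+o[1],z)[:2] for u,v in P]
o1=(140,165);o2=(300,115)
def rep(n,loc,P,o,z,pts):
    th,Rm,t,res=fit(loc,f(o,P,z)); print(n,'yaw',round(th,4),'o',np.round(t,4),'res mm',np.round(res*1e3,1).tolist())
    for k,p in pts.items(): print('  ',k,np.round(Rm@np.array(p)+t,4))
M=.105,.11
rep('meter',[(.105,.11),(.105,-.11),(-.105,-.11),(-.105,.11)],[(225,70),(655,140),(592,552),(152,480)],o2,.08,dict(sock=(-.062,-.055),knob=(-.062,.05),stop=(.02,.055),mouth=(.02,.11)))
print('socket seen',f(o2,[(498,447)],.08), 'knob base', f(o2,[(293,411)],.085))
# module: nose is right end: -y
rep('module',[(-.028,.095),(.028,.095),(.028,-.095),(-.028,-.095)],[(413,220),(382,115),(730,12),(762,112)],o1,.034,dict(t0=(0,-.014),t1=(0,.044),t2=(0,.074),grip=(0,.014)))
print('terms',np.round(f(o1,[(598,104),(490,136),(434,153)],.034),4).tolist())
rep('rack',[(.1,.025),(.1,-.025),(-.1,-.025),(-.1,.025)],[(82,83),(181,70),(232,452),(133,468)],o1,.034,{str(x):(x*.001,0) for x in(-72,-36,0,36,72)})
print('hole',f(o1,[(145,201)],.034))
print('short top',f(o1,[(148,410)],.092),'shaft bottom',f(o1,[(178,408)],.06))
print('ref tops',np.round(f(o1,[(108,121),(127,264),(137,337)],.092),4).tolist())
st()
E
```

```text
meter yaw -0.1499 o [ 0.6099 -0.2047] res mm [[-1.0, -1.2], [0.7, -0.4], [0.8, -0.0], [-0.5, 1.6]]
   sock [ 0.5404 -0.2499]
   knob [ 0.5561 -0.146 ]
   stop [ 0.6379 -0.1533]
   mouth [ 0.6461 -0.099 ]
socket seen [array([ 0.54182716, -0.25090038])] knob base [array([ 0.55739725, -0.14776218])]
module yaw 0.3157 o [0.5807 0.1139] res mm [[-0.0, -1.1], [0.7, -1.0], [-1.1, 1.1], [0.4, 0.9]]
   t0 [0.585  0.1006]
   t1 [0.567  0.1558]
   t2 [0.5577 0.1843]
   grip [0.5763 0.1272]
terms [[0.5864, 0.1007], [0.5687, 0.156], [0.5594, 0.1846]]
rack yaw 0.1663 o [0.4977 0.3251] res mm [[-0.2, 0.6], [-0.7, -0.8], [0.8, -0.4], [0.1, 0.5]]
   -72 [0.4267 0.3132]
   -36 [0.4622 0.3192]
   0 [0.4977 0.3251]
   36 [0.5333 0.3311]
   72 [0.5688 0.337 ]
hole [array([0.53169826, 0.3324015 ])]
short top [array([0.42604789, 0.31363329])] shaft bottom [array([0.42655854, 0.30611547])]
ref tops [[0.5671, 0.3382], [0.497, 0.3264], [0.4615, 0.3202]]
t 0.2 p [0.1851 0.5968 0.2441] x [-0.955  0.296 -0.   ] y [ 0.296  0.955 -0.001] z [-0.    -0.001 -1.   ] F [0.8 0.1 0. ] w 0.087 q [-1.29  0.33 -0.06  1.46  0.02  1.35 -0.09]
```

```bash
python3 -c "
from h import *
go([.426,.3138,.16],1.737)"
```

```text
t 0.2 p [0.1851 0.5968 0.2441] x [-0.955  0.296 -0.   ] y [ 0.296  0.955 -0.001] z [-0.    -0.001 -1.   ] F [0.8 0.1 0. ] w 0.087 q [-1.29  0.33 -0.06  1.46  0.02  1.35 -0.09]
shift cm [-31.39 -19.88   8.42] turn -0.467
```

```bash
python3 -m jog '[[-4,-2.5,0,0,0],[-4,-2.5,0,0,0],[-4,-2.5,0,0,0],[-4,-2.5,0,0,0],[-4,-2.5,0,0,0],[-4,-2.5,0,0,0],[-4,-2.5,0,0,0],[-3.4,-2.4,0,0,0],[0,0,0,0,0],[0,0,0,0,0]]' 25; python3 -m jog '[[0,0,2,-0.14,0.4],[0,0,2,-0.14,0.4],[0,0,2,-0.14,0.4],[0,0,2,-0.047,0.4],[0,0,0,0,0.4],[0,0,0,0,0.4],[0,0,0,0,0.4],[0,0,0,0,0.4],[0,0,0,0,0.4],[0,0,0,0,0.4]]' ; python3 -c "
from h import *
go([.426,.3138,.16],1.737)
c=snap('wrist','w1.png')
for p in [(.426,.3138,.092),(.4267,.3132,.034),(.5333,.3311,.034),(.4977,.3251,.092)]: print(proj(c,p))
print(ray(c,280,210))"
```

```text
time: 1.2
ee_pos: [0.4332, 0.3022, 0.2415]
eef_rot: [0.149, 0.989, -0.001, -0.001]
ft_force: [-0.4, 0.4, 0.4]
width: 0.0868
time: 2.2
ee_pos: [0.4299, 0.3098, 0.163]
eef_rot: [-0.095, 0.995, 0.002, 0.0]
ft_force: [0.3, 0.7, -0.8]
width: 0.052
t 2.2 p [0.4299 0.3098 0.163 ] x [-0.982 -0.19  -0.001] y [-0.19   0.982  0.003] z [ 0.     0.003 -1.   ] F [ 0.3  0.7 -0.8] w 0.052 q [-0.83  0.18  0.14  1.83 -0.03  1.13  1.08]
shift cm [0.31 0.47 0.3 ] turn 0.025
[288.07891781 229.67383473]
[285.92175678 208.96219243]
[283.03055772 309.07533181]
[284.5373958  313.20319756]
(array([0.35166777, 0.29425546, 0.302724  ]), array([ 0.27535862,  0.04898008, -0.96018789]))
```

View pics/w1.png

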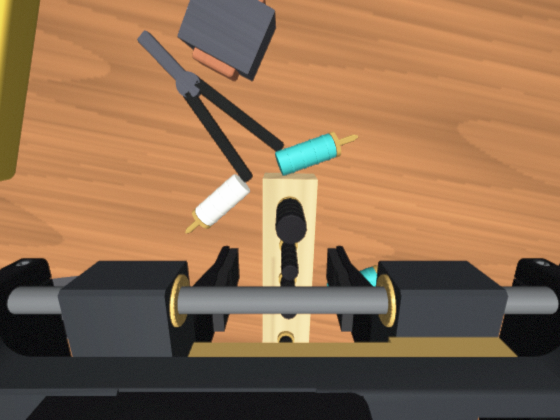

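The wrist view shows the thick black plug's top centre at about (291,230), where I predicted (288,230). The jaws straddle it, so I'll descend.

```bash
python3 -c "
from h import *
c=snap('wrist'); print(onz(c,291,229,.092))"; python3 -m jog '[[0.3,0.4,0,0.025,0.4],[0,0,2,0,0.4],[0,0,2,0,0.4],[0,0,2,0,0.4],[0,0,2,0,0.4],[0,0,1,0,0.4],[0,0,0,0,0.4],[0,0,0,0,0.4],[0,0,0,0,0.4],[0,0,0,0,0.4]]'; python3 -c "
from h import *
go([.426,.3138,.073],1.737)"
```

```text
[0.42510547 0.31583953 0.092     ]
time: 3.3
ee_pos: [0.4284, 0.3147, 0.0737]
eef_rot: [-0.081, 0.997, 0.003, 0.003]
ft_force: [0.4, 0.7, 0.5]
width: 0.0524
t 3.3 p [0.4284 0.3147 0.0737] x [-0.987 -0.162 -0.006] y [-0.162  0.987  0.006] z [ 0.005  0.007 -1.   ] F [0.4 0.7 0.5] w 0.0524 q [-0.83  0.29  0.13  1.91 -0.05  0.94  1.05]
shift cm [ 0.25 -0.05  0.07] turn -0.003
```

```bash
python3 -m jog '[[0.25,0,0,0,0.4],[0,0,0,0,1],[0,0,0,0,1],[0,0,0,0,1],[0,0,0,0,1],[0,0,0,0,1],[0,0,0,0,1],[0,0,0,0,1],[0,0,0,0,1],[0,0,0,0,1]]' 30; python3 -c "
from h import *
st()"; python3 -m jog '[[0,0,-0.5,0,1],[0,0,-0.5,0,1],[0,0,-1,0,1],[0,0,-2,0,1],[0,0,-3,0,1],[0,0,-4,0,1],[0,0,-4,0,1],[0,0,0,0,1],[0,0,0,0,1],[0,0,0,0,1]]'; python3 -c "
from h import *
go([.5411,-.2504,.22],1.42)"
```

```text
time: 4.3
ee_pos: [0.4264, 0.3149, 0.0754]
eef_rot: [-0.081, 0.997, 0.004, 0.004]
ft_force: [-0.3, -0.2, 0.1]
width: 0.0233
t 4.3 p [0.4264 0.3149 0.0754] x [-0.987 -0.162 -0.008] y [-0.162  0.987  0.008] z [ 0.007  0.009 -1.   ] F [-0.3 -0.2  0.1] w 0.0233 q [-0.83  0.28  0.13  1.91 -0.05  0.94  1.05]
time: 5.3
ee_pos: [0.425, 0.3125, 0.2362]
eef_rot: [-0.081, 0.997, 0.005, 0.004]
ft_force: [0.2, -0.6, -0.9]
width: 0.0236
t 5.3 p [0.425  0.3125 0.2362] x [-0.987 -0.161 -0.009] y [-0.161  0.987  0.009] z [ 0.008  0.01  -1.   ] F [ 0.2 -0.6 -0.9] w 0.0236 q [-0.85  0.11  0.14  1.75 -0.02  1.27  1.03]
shift cm [ -2.36 -57.44   1.14] turn 0.313
```

```bash
python3 -m jog '[[0,-3,0,0,1],[0,-4,0,0,1],[0,-5,0,0,1],[0,-5,0,0,1],[0,-5,0,0,1],[0,-5,0,0,1],[0,-5,0,0,1],[0,-5,0,0,1],[0,-5,0,0,1],[0,-4,0,0,1]]'; python3 -m jog '[[0,-4,0,0,1],[0,-3,0,0,1],[0,-2,0,0,1],[0,0,0,0.14,1],[0,0,0,0.14,1],[0,0,0,0.03,1],[0,0,0,0,1],[0,0,0,0,1],[0,0,0,0,1],[0,0,0,0,1]]'; python3 -c "
from h import *
go([.5411,-.2504,.18],1.42)"
```

```text
time: 6.3
ee_pos: [0.4949, -0.1433, 0.2229]
eef_rot: [-0.087, 0.996, 0.003, -0.003]
ft_force: [0.5, 0.2, -0.0]
width: 0.0232
time: 7.3
ee_pos: [0.5041, -0.2428, 0.2127]
eef_rot: [0.077, 0.997, 0.001, -0.012]
ft_force: [0.7, -0.2, 0.2]
width: 0.0235
t 7.3 p [ 0.5041 -0.2428  0.2127] x [-0.988  0.154  0.025] y [ 0.154  0.988 -0.   ] z [-0.024  0.004 -1.   ] F [ 0.7 -0.2  0.2] w 0.0235 q [-0.24  0.26  0.71  1.69 -0.17  1.28  1.93]
shift cm [-3.86 -0.18  3.18] turn -0.004
```

```bash
cat >> h.py <<'E'
def gotip(p,yaw=None,L=.0634):
    s=r.read_state(); z=R.from_quat(s['eef_rot']).as_matrix()[:,2]
    go(np.array(p)-L*z,yaw)
E
python3 -m jog '[[-2,0,1,0,1],[-2,-0.2,1,0,1],[0,0,1,0,1],[0,0,0,0,1],[0,0,0,0,1],[0,0,0,0,1],[0,0,0,0,1],[0,0,0,0,1],[0,0,0,0,1],[0,0,0,0,1]]'; python3 -c "
from h import *
gotip([.5411,-.2504,.095],1.42)
c=snap('wrist','w2.png')
a=cv2.imread('pics/w2.png')[130:330,180:400]; cv2.imwrite('pics/w2c.png',cv2.resize(a,None,fx=3,fy=3,interpolation=cv2.INTER_CUBIC))
for p in [(.5411,-.2504,.08)]: print(proj(c,p))
s=r.read_state();z=R.from_quat(s['eef_rot']).as_matrix()[:,2]
print('tip',proj(c,s['ee_pos']+.0634*z))"
```

```text
time: 8.3
ee_pos: [0.5427, -0.2507, 0.1832]
eef_rot: [0.076, 0.997, 0.002, -0.011]
ft_force: [0.0, -0.3, -0.7]
width: 0.0231
t 8.3 p [ 0.5427 -0.2507  0.1832] x [-0.988  0.151  0.021] y [0.151 0.988 0.002] z [-0.021  0.005 -1.   ] F [ 0.  -0.3 -0.7] w 0.0231 q [-0.19  0.38  0.69  1.63 -0.25  1.24  1.97]
shift cm [-0.02 -0.01  2.48] turn -0.001
[281.96559851 220.92246902]
tip [282.10975774 237.39118817]
```

View pics/w2c.png

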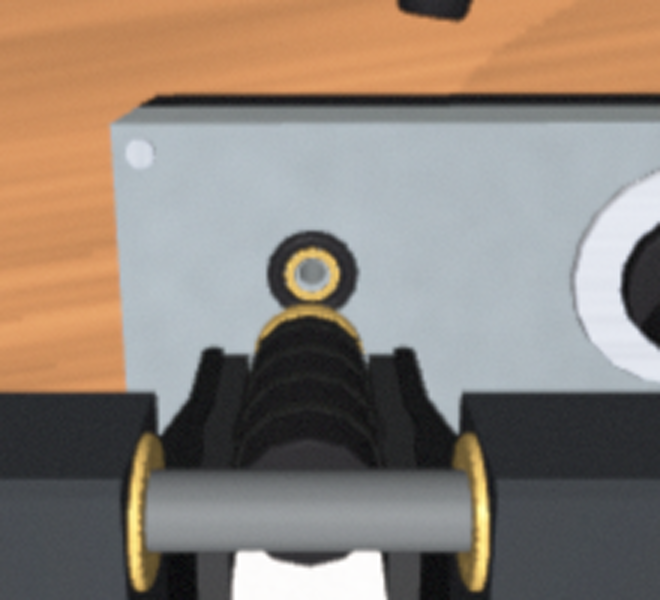

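The crop shows the socket centre at (312,271), with the plug's collar centred at x 309. That leaves about 0.7 mm to go in +y.

```bash
python3 -m jog '[[0,0.06,1,0,1],[0,0,1,0,1],[0,0,0.7,0,1],[0,0,0,0,1],[0,0,0,0,1],[0,0,0,0,1],[0,0,0,0,1],[0,0,0,0,1],[0,0,0,0,1],[0,0,0,0,1]]'; python3 -c "
from h import *
gotip([.5411,-.2499,.058],1.42)"; python3 -m jog '[[0,0,0.4,0,1],[0,0,0.4,0,1],[0,0,0.4,0,1],[0,0,0.4,0,1],[0,0,0.4,0,1],[0,0,0.4,0,1],[0,0,0.4,0,1],[0,0,0,0,1],[0,0,0,0,1],[0,0,0,0,1]]'; python3 -c "
from h import *
gotip([.5411,-.2499,.058],1.42)"
```

```text
time: 9.35
ee_pos: [0.5421, -0.2499, 0.1536]
eef_rot: [0.076, 0.997, 0.002, -0.011]
ft_force: [-0.2, -0.8, -1.1]
width: 0.0236
t 9.35 p [ 0.5421 -0.2499  0.1536] x [-0.988  0.151  0.022] y [0.151 0.988 0.002] z [-0.021  0.005 -1.   ] F [-0.2 -0.8 -1.1] w 0.0236 q [-0.18  0.41  0.68  1.66 -0.27  1.19  1.98]
shift cm [-0.11 -0.03  3.22] turn -0.001
time: 10.35
ee_pos: [0.5426, -0.2498, 0.1233]
eef_rot: [0.076, 0.997, 0.001, -0.01]
ft_force: [0.8, 0.8, -0.3]
width: 0.0231
t 10.35 p [ 0.5426 -0.2498  0.1233] x [-0.988  0.151  0.02 ] y [0.151 0.989 0.001] z [-0.019  0.004 -1.   ] F [ 0.8  0.8 -0.3] w 0.0231 q [-0.17  0.44  0.67  1.69 -0.29  1.13  2.  ]
shift cm [ 0.02 -0.04  0.19] turn -0.001
```

```bash
python3 -m jog '[[0,0,0.2,0,1],[0,0,0.3,0,1],[0,0,0.4,0,1],[0,0,0.4,0,1],[0,0,0,0,1],[0,0,0,0,1],[0,0,0,0,1],[0,0,0,0,1],[0,0,0,0,1],[0,0,0,0,1]]'; python3 -c "
from h import *
gotip([.5411,-.2499,.058],1.42)"
```

```text
time: 11.35
ee_pos: [0.5443, -0.2505, 0.1209]
eef_rot: [0.076, 0.997, 0.004, -0.006]
ft_force: [1.1, -0.5, -0.0]
width: 0.0233
t 11.35 p [ 0.5443 -0.2505  0.1209] x [-0.988  0.151  0.013] y [0.152 0.988 0.006] z [-0.012  0.008 -1.   ] F [ 1.1 -0.5 -0. ] w 0.0233 q [-0.17  0.44  0.66  1.7  -0.3   1.12  2.01]
shift cm [ 0.24 -0.03 -0.04] turn -0.001
```

```bash
python3 -m jog '[[0,0,0,0,0.45],[0,0,0,0,0.45],[0,0,0,0,0.45],[0,0,0,0,0.45],[0,0,-1,0,0.45],[0,0,-2,0,0.45],[0,0,-3,0,0.45],[0,0,-4,0,0.45],[0,0,-2,0,0.45],[0,0,0,-0.14,0.45]]'; python3 -c "
from h import *
gotip([.558,-.1465,.19])"
```

```text
time: 12.35
ee_pos: [0.5444, -0.2518, 0.2478]
eef_rot: [0.006, 1.0, 0.004, -0.007]
ft_force: [0.3, -1.0, 0.3]
width: 0.0477
t 12.35 p [ 0.5444 -0.2518  0.2478] x [-1.     0.013  0.015] y [0.013 1.    0.008] z [-0.015  0.008 -1.   ] F [ 0.3 -1.   0.3] w 0.0477 q [-0.18  0.33  0.69  1.54 -0.21  1.36  2.08]
shift cm [-1.31 10.5  -0.49] turn 0
```

```bash
python3 -m jog '[[-0.6,3,0,0,0.45],[-0.6,3,0,0,0.45],[-0.1,3,0,0,0.45],[0,1.5,0,0,0.45],[0,0,0,0.14,0.45],[0,0,0,0.14,0.45],[0,0,0,0.14,0.45],[0,0,0,0.14,0.45],[0,0,0,0.14,0.45],[0,0,0,0,0.45]]'; python3 -c "
from h import *
go([.558,-.1465,.19])
c=snap('wrist','w3.png'); print(proj(c,(.558,-.1465,.124)))
c=snap('top','t3.png')
a=cv2.imread('pics/t3.png')[115:235,300:440]; b=cv2.imread('pics/w3.png'); b=b
a=cv2.resize(a,None,fx=3,fy=3,interpolation=cv2.INTER_CUBIC)[:360,:420]
o=np.zeros((420,800,3),np.uint8); o[:360,:400]=a[:,:400]; o[:,400:]=b[:,80:480]; cv2.imwrite('pics/c3.png',o)"
```

```text
time: 13.35
ee_pos: [0.5589, -0.145, 0.2588]
eef_rot: [0.36, 0.933, 0.002, -0.004]
ft_force: [-0.4, -0.3, 0.7]
width: 0.048
t 13.35 p [ 0.5589 -0.145   0.2588] x [-0.741  0.671  0.009] y [0.671 0.741 0.002] z [-0.005  0.007 -1.   ] F [-0.4 -0.3  0.7] w 0.048 q [-0.44  0.26  0.75  1.6  -0.19  1.36  1.17]
shift cm [-0.09 -0.19  6.88] turn 0
[280.12339486 211.6591306 ]
```

View pics/c3.png

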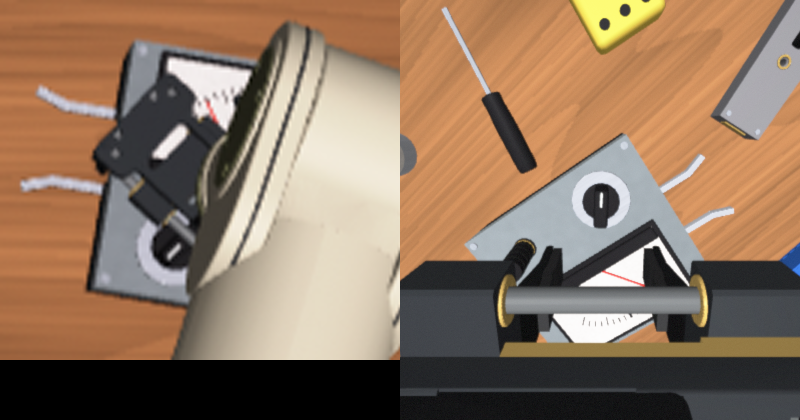

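The wrist view shows the knob bar upright in the image at (280,208), lined up with the jaws. The shorting plug is seated at (202,250). I work out the needle at about -0.60 rad, so the knob needs about 1.34 rad clockwise.

```bash
python3 -m jog '[[-0.1,-0.2,2,0,0.45],[0,0,3,0,0.45],[0,0,3,0,0.45],[0,0,3,0,0.45],[0,0,1.4,0,0.45],[0,0,0.5,0,0.45],[0,0,0,0,0.45],[0,0,0,0,0.45],[0,0,0,0,0.45],[0,0,0,0,0.45]]'; python3 -c "
from h import *
go([.558,-.1465,.120])
c=snap('wrist','w4.png'); print(proj(c,(.558,-.1465,.124)))
"
```

```text
time: 14.45
ee_pos: [0.5611, -0.1475, 0.1321]
eef_rot: [0.344, 0.939, 0.004, 0.001]
ft_force: [0.0, 0.5, -0.3]
width: 0.0478
t 14.45 p [ 0.5611 -0.1475  0.1321] x [-0.763  0.647  0.001] y [0.647 0.763 0.008] z [ 0.004  0.007 -1.   ] F [ 0.   0.5 -0.3] w 0.0478 q [-0.39  0.38  0.7   1.75 -0.28  1.11  1.27]
shift cm [ 0.3  -0.14  1.21] turn 0
[279.67369452 269.46637369]
```

View pics/w4.png

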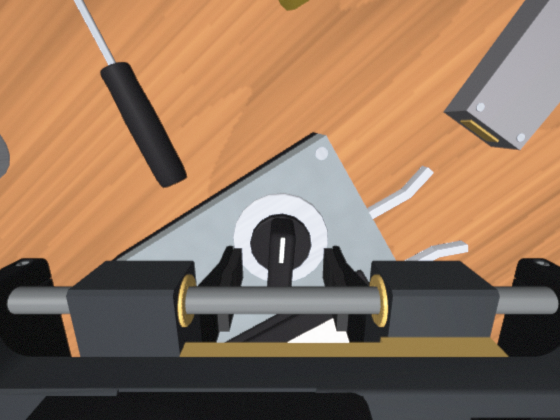

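```bash
python3 -c "
from h import *
c=snap('wrist')
for z in(.08,.085,.094): print(z,proj(c,(.558,-.1465,z)))
x=c['pixels'].astype(int); m=((x.min(2)>185)&(x.max(2)-x.min(2)<35)).astype(np.uint8)
m[:,:200]=0;m[:,350:]=0;m[290:]=0;m[:180]=0
n,l,s,ce=cv2.connectedComponentsWithStats(m)
i=1+np.argmax(s[1:,4]);print(s[i],ce[i])
k=(l==i).astype(np.uint8)
cn=max(cv2.findContours(k,0,1)[0],key=len)[:,0]
p=cn[cn[:,1]<245]; ob=p
(e)=cv2.fitEllipse(ob.astype(np.float32)); print(e)
"
```

```text
0.08 [279.6453603  239.42770878]
0.085 [279.6439226  242.19433756]
0.094 [279.6411545  247.52110208]
[ 233  194   95   88 3374] [280.18731476 230.65826912]
((279.6876220703125, 225.71530151367188), (60.09974670410156, 87.04650115966797), 91.09456634521484)
```

```bash
python3 -m jog '[[0.35,-0.1,0.6,0,0.45],[0,0,0.7,0,0.45],[0,0,0,0,0.45],[0,0,0,0,1],[0,0,0,0,1],[0,0,0,0,1],[0,0,0,0,1],[0,0,0,0,1],[0,0,0,0,1],[0,0,0,0,1]]' 20; python3 -c "
from h import *
go([.558,-.1465,.120])"
```

```text
time: 15.55
ee_pos: [0.5574, -0.1457, 0.1179]
eef_rot: [0.344, 0.939, 0.004, 0.001]
ft_force: [0.3, 0.3, -0.2]
width: 0.0139
t 15.55 p [ 0.5574 -0.1457  0.1179] x [-0.763  0.647  0.002] y [0.647 0.763 0.008] z [ 0.004  0.007 -1.   ] F [ 0.3  0.3 -0.2] w 0.0139 q [-0.39  0.39  0.7   1.78 -0.29  1.08  1.28]
shift cm [-0.1  -0.02 -0.21] turn 0
```

```bash
python3 -m jog '[[0,0,0,0.14,1],[0,0,0,0.14,1],[0,0,0,0.14,1],[0,0,0,0.14,1],[0,0,0,0.14,1],[0,0,0,0.14,1],[0,0,0,0.14,1],[0,0,0,0.14,1],[0,0,0,0,1],[0,0,0,0,1]]'; python3 -c "
from h import *
s,M=st(); print(.867-np.arctan2(M[1,1],M[0,1]))
c=snap('wrist','w5.png')"
```

```text
time: 16.55
ee_pos: [0.5571, -0.1459, 0.1179]
eef_rot: [0.802, 0.597, 0.003, -0.002]
ft_force: [-1.0, -1.7, 0.4]
width: 0.0137
t 16.55 p [ 0.5571 -0.1459  0.1179] x [0.288 0.958 0.007] y [ 0.958 -0.288  0.002] z [ 0.004  0.006 -1.   ] F [-1.  -1.7  0.4] w 0.0137 q [-0.56  0.47  0.94  1.78 -0.42  1.11  0.23]
1.159024718294733
```

View pics/w5.png

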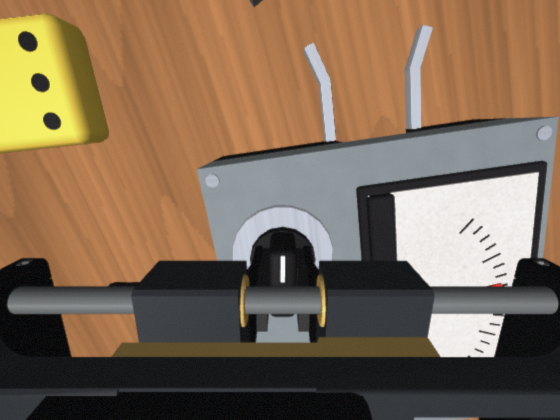

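```bash
python3 -c "
from h import *
th=-.1499;o=np.array([.6115,-.2052]);Rm=np.array([[np.cos(th),-np.sin(th)],[np.sin(th),np.cos(th)]])
c=snap('top')
z=.082
f=lambda u,v:Rm.T@(onz(c,(u+.5)/5-.5+300,(v+.5)/5-.5+115,z)[:2]-o)*1e3
for n,p in dict(tip=(345,168),base=(403,287),zero=(432,165),ztop=(433,150)).items(): print(n,f(*p))
a=f(345,168);b=f(403,287);d=a-b; print('ang',np.arctan2(d[1],d[0]),'pivot',a-74*d/np.linalg.norm(d))
w=snap('wrist')
x=w['pixels'].astype(int); m=(x[...,0]>170)&(x[...,1]<110)&(x[...,2]<110); m[:,:400]=0
v,u=np.nonzero(m); print(list(zip(u,v))[:30])
for q in [(497,285)]+[(u.max(),v[u.argmax()])] if len(u) else []: print(Rm.T@(onz(w,*q,z)[:2]-o)*1e3)
"
```

```text
tip [63.19256002 41.84600978]
base [8.83758276 3.88588002]
zero [72.09290689 -0.94166604]
ztop [79.68319617 -0.26780873]
ang 0.6096341877274777 pivot [ 2.52310317 -0.52399147]
[(np.int64(500), np.int64(283)), (np.int64(496), np.int64(284)), (np.int64(497), np.int64(284)), (np.int64(498), np.int64(284)), (np.int64(499), np.int64(284)), (np.int64(500), np.int64(284)), (np.int64(501), np.int64(284)), (np.int64(494), np.int64(285)), (np.int64(495), np.int64(285)), (np.int64(496), np.int64(285)), (np.int64(497), np.int64(285)), (np.int64(498), np.int64(285)), (np.int64(499), np.int64(285)), (np.int64(500), np.int64(285)), (np.int64(501), np.int64(285))]
[74.37434845  8.13705672]
[76.94420407  8.51287408]
```

```bash
python3 -m jog '[[0,0,0,0.11,1],[0,0,0,0.11,1],[0,0,0,0,1],[0,0,0,0,1],[0,0,0,0,1],[0,0,0,0,1],[0,0,0,0,1],[0,0,0,0,1],[0,0,0,0,1],[0,0,0,0,1]]'; python3 -c "
from h import *
s,M=st(); print(.867-np.arctan2(M[1,1],M[0,1]))
th=-.1499;o=np.array([.6115,-.2052]);Rm=np.array([[np.cos(th),-np.sin(th)],[np.sin(th),np.cos(th)]])
w=snap('wrist','w6.png')
print('zero mark/pivot px',[proj(w,np.append(o+Rm@np.array(p),.082)) for p in [(.0765,0),(.0025,0)]])
a=cv2.imread('pics/w6.png')[160:420,340:560]; cv2.imwrite('pics/w6c.png',cv2.resize(a,None,fx=2,fy=2))
"
```

```text
time: 17.7
ee_pos: [0.557, -0.1459, 0.1179]
eef_rot: [0.861, 0.509, 0.004, -0.002]
ft_force: [0.6, 0.1, -0.3]
width: 0.0136
t 17.7 p [ 0.557  -0.1459  0.1179] x [0.482 0.876 0.009] y [ 0.876 -0.482 -0.   ] z [ 0.004  0.008 -1.   ] F [ 0.6  0.1 -0.3] w 0.0136 q [-0.59  0.49  0.98  1.79 -0.46  1.11  0.04]
1.36957130657236
zero mark/pivot px [array([514.81194268, 252.89163912]), array([401.39682529, 288.51442023])]
```

View pics/w6c.png

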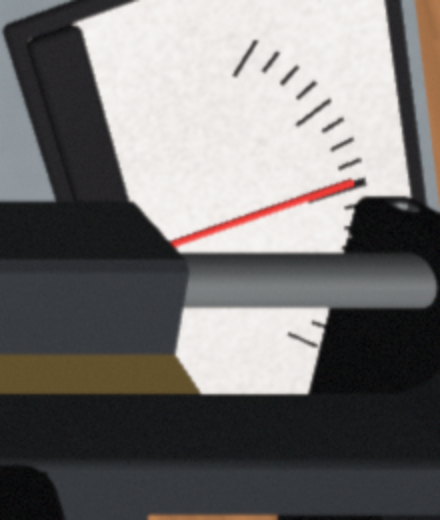

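The needle tip at (355,183) stands over the long thick middle mark, which runs (310,200) to (365,182). I'll release, lift and re-check.

```bash
python3 -m jog '[[0,0,0,0,0.45],[0,0,0,0,0.45],[0,0,0,0,0.45],[0,0,0,0,0.45],[0,0,-2,0,0.45],[0,0,-3,0,0.45],[0,0,-3,0,0.45],[0,0,-2,0,0.45],[0,0,0,0,0.45],[0,0,0,0,0.45]]'; python3 -c "
from h import *
w=snap('wrist','w7.png')
a=cv2.imread('pics/w7.png'); cv2.imwrite('pics/w7c.png',cv2.resize(a[150:350,300:560],None,fx=3,fy=3,interpolation=cv2.INTER_CUBIC))
go([.5440,-.2504,.190])
"
```

```text
time: 18.75
ee_pos: [0.5563, -0.1463, 0.2208]
eef_rot: [0.861, 0.509, 0.004, -0.003]
ft_force: [-0.3, 1.2, 0.4]
width: 0.0479
t 18.8 p [ 0.5563 -0.1464  0.2208] x [0.482 0.876 0.009] y [ 0.876 -0.482 -0.001] z [ 0.003  0.009 -1.   ] F [ 0.3 -0.1  0.7] w 0.0478 q [-0.67  0.37  1.07  1.67 -0.35  1.3  -0.03]
shift cm [-9.73  3.94  2.98] turn 0
```

View pics/w7c.png

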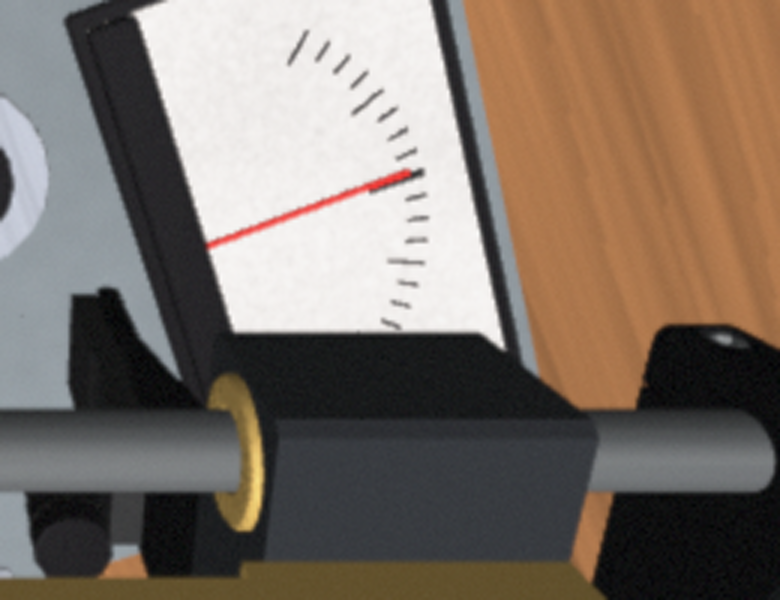

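The needle still covers the middle mark at (397,178), at most about 1 mm off. Next I fetch the shorting plug back.

```bash
python3 -m jog '[[-3,1,0,0,0.45],[-3,1,0,0,0.45],[-3,1,0,0,0.45],[-0.8,0.9,0,0,0.45],[0,0,0,0,0.45],[0,0,1,0,0.45],[0,0,1,0,0.45],[0,0,0,0,0.45],[0,0,0,0,0.45],[0,0,0,0,0.45]]'; python3 -c "
from h import *
go([.5440,-.2504,.1214])
w=snap('wrist','w8.png')
print([proj(w,(.544,-.2504,z)) for z in(.138,.084)])
"
```

```text
time: 19.8
ee_pos: [0.5411, -0.2477, 0.1895]
eef_rot: [0.859, 0.512, -0.0, -0.007]
ft_force: [-0.0, -0.4, -0.6]
width: 0.0479
t 19.8 p [ 0.5411 -0.2477  0.1895] x [0.476 0.88  0.008] y [ 0.88  -0.476 -0.013] z [-0.008  0.013 -1.   ] F [-0.  -0.4 -0.6] w 0.0479 q [-0.42  0.47  1.03  1.65 -0.42  1.28  0.19]
shift cm [-0.15  0.47  6.81] turn 0
[array([289.00707664, 245.77101371]), array([288.52963508, 221.58916573])]
```

View pics/w8.png

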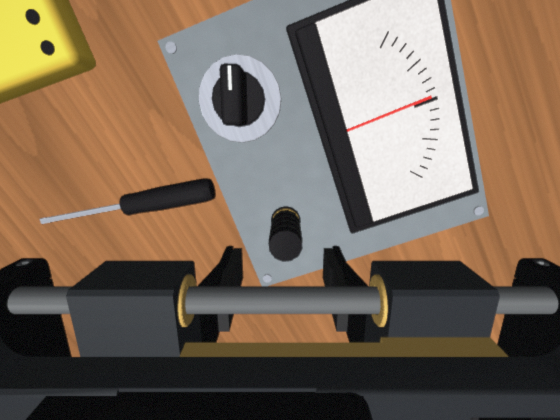

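The plug top is at (286,245), where I expected it, and the needle is on the middle mark at (432,98).

```bash
python3 -m jog '[[-0.15,0.35,1,0,0.45],[0,0,2,0,0.45],[0,0,2,0,0.45],[0,0,1.6,0,0.45],[0,0,0.3,0,0.45],[0,0,0,0,0.45],[0,0,0,0,0.45],[0,0,0,0,1],[0,0,0,0,1],[0,0,0,0,1]]' 30; python3 -c "
from h import *
go([.5440,-.2504,.1214])"; python3 -m jog '[[0,0,0,0,1],[0,0,0,0,1],[0,0,0,0,1],[0,0,-0.5,0,1],[0,0,-1,0,1],[0,0,-2,0,1],[0,0,-3,0,1],[0,0,-3,0,1],[0,0,-2,0,1],[0,0,0,0,1]]';  python3 -c "
from h import *
go([.5317,.3324,.22],1.737)"
```

```text
time: 20.85
ee_pos: [0.5458, -0.251, 0.1195]
eef_rot: [0.859, 0.513, 0.002, -0.005]
ft_force: [0.3, 0.0, 0.2]
width: 0.0314
t 20.85 p [ 0.5458 -0.251   0.1195] x [0.474 0.88  0.009] y [ 0.88  -0.474 -0.007] z [-0.002  0.011 -1.   ] F [0.3 0.  0.2] w 0.0314 q [-0.37  0.55  0.97  1.71 -0.5   1.16  0.25]
shift cm [-0.04 -0.19 -0.19] turn 0
time: 21.85
ee_pos: [0.5453, -0.2529, 0.2436]
eef_rot: [0.859, 0.512, 0.002, -0.006]
ft_force: [-0.0, -0.4, -1.0]
width: 0.0236
t 21.85 p [ 0.5453 -0.2529  0.2436] x [0.476 0.88  0.009] y [ 0.88  -0.475 -0.007] z [-0.002  0.012 -1.   ] F [-0.  -0.4 -1. ] w 0.0236 q [-0.43  0.44  1.05  1.57 -0.39  1.37  0.17]
shift cm [ 50.81 -29.01   3.05] turn 0.909
```

```bash
python3 -m jog '[[0,0,0,-0.14,1],[0,0,0,-0.14,1],[0,0,0,-0.14,1],[0,0,0,-0.14,1],[0,0,0,-0.14,1],[0,0,0,-0.14,1],[0,0,0,-0.14,1],[0,0,0,-0.14,1],[0,0,0,-0.14,1],[0,0,0,-0.14,1]]';  python3 -c "
from h import *
go([.4262,.3145,.22],1.737)"
```

```text
time: 22.85
ee_pos: [0.545, -0.253, 0.2426]
eef_rot: [0.302, 0.953, 0.005, -0.002]
ft_force: [-0.6, 0.1, -0.7]
width: 0.0235
t 22.85 p [ 0.545  -0.253   0.2426] x [-0.818  0.575  0.007] y [0.575 0.818 0.008] z [-0.001  0.01  -1.   ] F [-0.6  0.1 -0.7] w 0.0235 q [-0.24  0.34  0.76  1.56 -0.25  1.34  1.51]
shift cm [42.36 39.56  2.84] turn -0.779
```

```bash
python3 -m jog '[[2,2,0,0,1],[3,3,0,0,1],[3.5,3.3,0,0,1],[3.5,3.3,0,0,1],[3.5,3.3,0,0,1],[3.5,3.3,0,0,1],[3.5,3.3,0,0,1],[3.5,3.3,0,0,1],[3.5,3.3,0,0,1],[3.5,3,0,0,1]]';  python3 -m jog '[[3,3,0,0,1],[3,2.5,0,0,1],[2,1,0,0,1],[0,0,0,-0.14,1],[0,0,0,-0.14,1],[0,0,0,-0.14,1],[0,0,0,-0.14,1],[0,0,0,-0.14,1],[0,0,0,-0.07,1],[0,0,0,0,1]]';python3 -c "
from h import *
go([.4262,.3145,.14],1.737)"
```

```text
time: 23.85
ee_pos: [0.4483, 0.1984, 0.2439]
eef_rot: [0.305, 0.952, 0.004, -0.0]
ft_force: [1.6, 0.1, 0.1]
width: 0.0236
time: 24.85
ee_pos: [0.414, 0.3094, 0.2411]
eef_rot: [-0.095, 0.995, 0.004, 0.0]
ft_force: [0.2, -0.1, -0.5]
width: 0.0232
t 24.85 p [0.414  0.3094 0.2411] x [-0.982 -0.19  -0.001] y [-0.19   0.982  0.007] z [-0.001  0.007 -1.   ] F [ 0.2 -0.1 -0.5] w 0.0232 q [-0.98  0.09  0.27  1.77 -0.03  1.29  1.06]
shift cm [-1.29  0.19 10.11] turn 0.025
```

```bash
python3 -m jog '[[-1.2,0.2,2,0.025,1],[0,0,3,0,1],[0,0,3,0,1],[0,0,1,0,1],[0,0,0,0,1],[0,0,0,0,1],[0,0,0,0,1],[0,0,0,0,1],[0,0,0,0,1],[0,0,0,0,1]]';python3 -c "
from h import *
gotip([.426,.3148,.04],1.737,.0615)
w=snap('wrist','w9.png')
print([proj(w,(.426,.3148,.034))])
a=cv2.imread('pics/w9.png'); cv2.imwrite('pics/w9c.png',cv2.resize(a[130:330,180:400],None,fx=3,fy=3,interpolation=cv2.INTER_CUBIC))
"
```

```text
time: 25.85
ee_pos: [0.4282, 0.3161, 0.1538]
eef_rot: [-0.075, 0.997, 0.007, 0.003]
ft_force: [0.0, 0.1, 0.1]
width: 0.0233
t 25.85 p [0.4282 0.3161 0.1538] x [-0.989 -0.15  -0.008] y [-0.151  0.989  0.013] z [ 0.006  0.014 -1.   ] F [0.  0.1 0.1] w 0.0233 q [-0.96  0.19  0.27  1.85 -0.07  1.1   1.06]
shift cm [ 0.33 -0.24  5.22] turn -0.015
[array([279.28928312, 211.00562241])]
```

View pics/w9c.png

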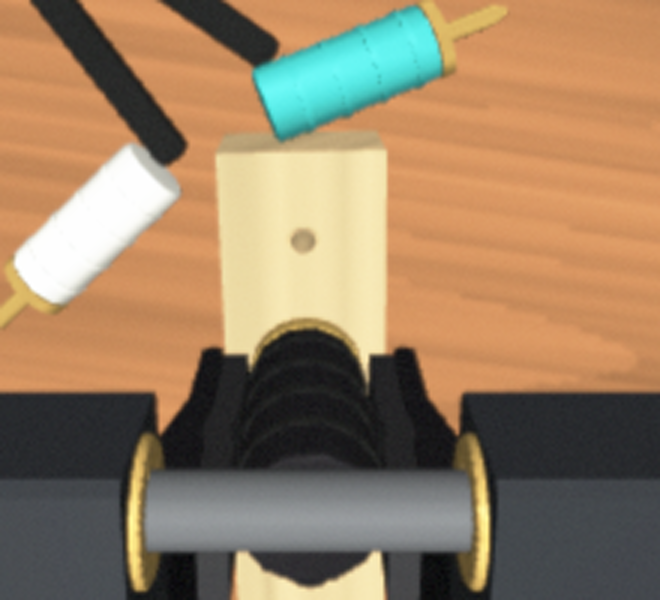

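The hole is at (303,241) in the crop and the plug collar is centred at 305, with an offset pattern like the one at the socket. I'll go down.

```bash
python3 -m jog '[[0.33,-0.2,2,0,1],[0,0,2,0,1],[0,0,1,0,1],[0,0,0,0,1],[0,0,0,0,1],[0,0,0,0,1],[0,0,0,0,1],[0,0,0,0,1],[0,0,0,0,1],[0,0,0,0,1]]';python3 -c "
from h import *
gotip([.426,.3148,.012],1.737,.0615)"
```

```text
time: 26.9
ee_pos: [0.4276, 0.3162, 0.1067]
eef_rot: [-0.075, 0.997, 0.009, 0.006]
ft_force: [-0.6, 0.7, -0.8]
width: 0.0233
t 26.9 p [0.4276 0.3162 0.1067] x [-0.989 -0.15  -0.013] y [-0.151  0.988  0.017] z [ 0.011  0.019 -1.   ] F [-0.6  0.7 -0.8] w 0.0233 q [-0.96  0.24  0.27  1.9  -0.08  0.99  1.07]
shift cm [ 0.31 -0.28  3.32] turn -0.015
```

```bash
python3 -m jog '[[0.2,-0.15,0,0,1],[0.1,-0.1,0,0,1],[0,0,0,0,1],[0,0,0.3,0,1],[0,0,0.3,0,1],[0,0,0,0,1],[0,0,0,0,1],[0,0,0,0,1],[0,0,0,0,1],[0,0,0,0,1]]';python3 -c "
from h import *
gotip([.426,.3148,.012],1.737,.0615)"
```

```text
time: 27.9
ee_pos: [0.4248, 0.3131, 0.1]
eef_rot: [-0.075, 0.997, 0.009, 0.006]
ft_force: [-0.5, -0.2, -0.3]
width: 0.0234
t 27.9 p [0.4248 0.3131 0.1   ] x [-0.989 -0.15  -0.013] y [-0.151  0.988  0.017] z [ 0.01   0.019 -1.   ] F [-0.5 -0.2 -0.3] w 0.0234 q [-0.96  0.24  0.27  1.91 -0.09  0.98  1.07]
shift cm [-0.04  0.01  2.65] turn -0.015
```

```bash
python3 -m jog '[[0,0,0.4,0,1],[0,0,0.4,0,1],[0,0,0.4,0,1],[0,0,0.4,0,1],[0,0,0.4,0,1],[0,0,0.4,0,1],[0,0,0.2,0,1],[0,0,0.1,0,1],[0,0,0,0,1],[0,0,0,0,1]]';python3 -c "
from h import *
gotip([.426,.3148,.012],1.737,.0615)"
```

```text
time: 28.9
ee_pos: [0.4253, 0.3142, 0.073]
eef_rot: [-0.075, 0.997, 0.01, 0.006]
ft_force: [-0.9, 0.7, -0.5]
width: 0.0232
t 28.9 p [0.4253 0.3142 0.073 ] x [-0.989 -0.15  -0.013] y [-0.15   0.988  0.018] z [ 0.01  0.02 -1.  ] F [-0.9  0.7 -0.5] w 0.0232 q [-0.95  0.28  0.26  1.93 -0.1   0.92  1.09]
shift cm [ 0.   -0.07 -0.05] turn -0.015
```

```bash
python3 -m jog '[[0,0,0.4,0,1],[0,0,0.4,0,1],[0,0,0,0,1],[0,0,0,0,0.45],[0,0,0,0,0.45],[0,0,0,0,0.45],[0,0,0,0,0.45],[0,0,-2,0,0.45],[0,0,-4,0,0.45],[0,0,-4,0,0.45]]';python3 -m jog '[[0,0,-4,0,0.45],[0,0,-4,0,0.45],[0,0,0,0.14,0.45],[0,0,0,0.14,0.45],[0,0,0,0.14,0.45],[0,0,0,0.14,0.45],[0,0,0,0.14,0.45],[0,0,0,0.14,0.45],[0,0,0,0.14,0.45],[0,0,0,0.14,0.45]]'; python3 -c "
from h import *
go([.577,.1272,.14],.3157)
c=snap('top','t10.png')
im=cv2.imread('pics/t10.png')
a=cv2.resize(im[110:270,140:300],None,fx=4,fy=4,interpolation=cv2.INTER_CUBIC)[:600]
cv2.imwrite('pics/t10c.png',a)
x=c['pixels'].astype(int); m=((x.max(2)-x.min(2)<25)&(x[...,0]>110)&(x[...,0]<190)).astype(np.uint8); m[:, :200]=0; m[:,320:]=0; m[:150]=0;m[230:]=0
n,l,s,ce=cv2.connectedComponentsWithStats(m); i=1+np.argmax(s[1:,4]); pts=cv2.findContours((l==i).astype(np.uint8),0,1)[0][0]
b=cv2.boxPoints(cv2.minAreaRect(pts)); print(s[i]); print([np.round(onz(c,*q,.034)[:2],4).tolist() for q in b])
"
```

```text
time: 29.9
ee_pos: [0.4249, 0.3097, 0.1664]
eef_rot: [-0.075, 0.997, 0.007, 0.004]
ft_force: [0.7, 1.7, 0.3]
width: 0.0478
time: 30.9
ee_pos: [0.4259, 0.3094, 0.255]
eef_rot: [0.485, 0.874, 0.012, 0.002]
ft_force: [0.0, 0.3, -0.8]
width: 0.0481
t 30.9 p [0.4259 0.3094 0.255 ] x [-0.529  0.848  0.009] y [0.848 0.529 0.023] z [ 0.015  0.02  -1.   ] F [ 0.   0.3 -0.8] w 0.0481 q [-1.02  0.08  0.33  1.74 -0.03  1.3  -0.13]
shift cm [-23.56   2.91  11.35] turn 0.242
[ 216  168   76   41 1404]
[[0.5776, 0.2122], [0.6355, 0.0325], [0.5821, 0.0156], [0.5246, 0.1948]]
```

```bash
python3 -c "
from h import *
c=snap('top')
x=c['pixels'].astype(int); m=((x.max(2)-x.min(2)<40)&(x.min(2)>130)).astype(np.uint8); m[:, :235]=0; m[:,275:]=0; m[:115]=0;m[155:]=0
n,l,s,ce=cv2.connectedComponentsWithStats(m); i=1+np.argmax(s[1:,4]); print(s[i],ce[i])
p=onz(c,*ce[i],.042); th=-.15
d=p[:2]-np.array([.64,-.154]); print(p, 'meter-rel stop', np.cos(th)*d[0]+np.sin(th)*d[1], -np.sin(th)*d[0]+np.cos(th)*d[1])
d=np.array([.58,.1139])-np.array([.64,-.154]); print(np.cos(th)*d[0]+np.sin(th)*d[1], -np.sin(th)*d[0]+np.cos(th)*d[1])
# bay rails white: meter lid screws check
"
```

```text
[241 123  23  26 469] [252.17910448 135.81663113]
[0.71397339 0.12132742 0.042     ] meter-rel stop 0.031998335575772634 0.2832902360559668
-0.09936074036583982 0.2559254838306498
```

```bash
python3 -m jog '[[-3,0.4,0,0,0.5],[-4,0.5,0,0,0.5],[-4,0.5,0,0,0.5],[-4,0.5,0,0,0.5],[-4,0.5,0,0,0.5],[-3,0.5,0,0,0.5],[-1.5,0,0,0.12,0.5],[0,0,2,0.12,0.5],[0,0,3,0,0.5],[0,0,0,0,0.5]]';python3 -c "
from h import *
go([.577,.1272,.061],.3157)"
```

```text
time: 32.0
ee_pos: [0.585, 0.1221, 0.2013]
eef_rot: [0.566, 0.824, 0.012, 0.001]
ft_force: [-1.4, 0.1, 0.2]
width: 0.0433
t 32.0 p [0.585  0.1221 0.2013] x [-0.359  0.933  0.011] y [0.933 0.359 0.021] z [ 0.016  0.018 -1.   ] F [-1.4  0.1  0.2] w 0.0433 q [-0.72  0.31  0.54  1.64 -0.18  1.22  0.23]
shift cm [ 0.6  -0.87 14.02] turn 0.052
```

```bash
python3 -m jog '[[0.6,-0.9,3,0.05,0.5],[0,0,3,0,0.5],[0,0,3,0,0.5],[0,0,2,0,0.5],[0,0,0,0,0.5],[0,0,0,0,0.5],[0,0,0,0,0.5],[0,0,0,0,0.5],[0,0,0,0,0.5],[0,0,0,0,0.5]]';python3 -c "
from h import *
go([.577,.1272,.061],.3157)
c=snap('wrist'); print(proj(c,(.577,.1272,.065)))
x=c['pixels'].astype(int); m=(x.max(2)<60).astype(np.uint8); m[:, :250]=0; m[:,315:]=0; m[275:]=0
n,l,s,ce=cv2.connectedComponentsWithStats(m); print(s[1:][s[1:,4]>60], ce[1:][s[1:,4]>60])
"
```

```text
time: 33.0
ee_pos: [0.5815, 0.1298, 0.1001]
eef_rot: [0.576, 0.817, 0.018, 0.004]
ft_force: [-0.5, 0.2, 0.4]
width: 0.0437
t 33.0 p [0.5815 0.1298 0.1001] x [-0.335  0.942  0.014] y [0.942 0.335 0.034] z [ 0.027  0.024 -0.999] F [-0.5  0.2  0.4] w 0.0437 q [-0.7   0.4   0.51  1.76 -0.25  1.01  0.24]
shift cm [-0.15 -0.64  3.89] turn 0.026
[272.44840217 256.20073023]
[[265 223  17  46 742]] [[273.00808625 245.61994609]]
```

```bash
python3 -m jog '[[-0.1,-0.5,0,0.025,0.5],[0,-0.2,1,0,0.5],[0,0,1,0,0.5],[0,0,1,0,0.5],[0,0,0.6,0,0.5],[0,0,0,0,0.5],[0,0,0,0,1],[0,0,0,0,1],[0,0,0,0,1],[0,0,0,0,1]]' 35;python3 -m jog '[[0,0,0,0,1],[0,0,0,0,1],[0,0,0,0,1],[0,0,0,0,1],[0,0,0,0.12,1],[0,0,0,0.12,1],[0,0,0,0,1],[0,0,0,0,1],[0,0,0,0,1],[0,0,0,0,1]]';cat >> h.py <<'E'
def mod(n,a):
    """module nose at n (m from stop along bay axis), tilt a -> go for grip"""
    th=-.15; g=np.array([.109*-np.sin(a),n+.109*np.cos(a)])
    w=np.array([.64,-.154])+g[0]*np.array([np.cos(th),np.sin(th)])+g[1]*np.array([-np.sin(th),np.cos(th)])
    z=r.read_state()['ee_pos'][2]
    go([*w,z],th+a)
E
python3 -c "
from h import *
mod(.125,.22)"
```

```text
time: 34.05
ee_pos: [0.5752, 0.127, 0.0599]
eef_rot: [0.588, 0.809, 0.017, 0.004]
ft_force: [-0.5, 0.7, 0.4]
width: 0.0194
time: 35.05
ee_pos: [0.5753, 0.1271, 0.0604]
eef_rot: [0.68, 0.733, 0.018, 0.002]
ft_force: [-1.1, 0.7, 1.3]
width: 0.0121
t 35.05 p [0.5753 0.1271 0.0604] x [-0.076  0.997  0.021] y [0.997 0.075 0.028] z [ 0.027  0.024 -0.999] F [-1.1  0.7  1.3] w 0.0121 q [-0.73  0.45  0.55  1.8  -0.3   0.94  0.02]
shift cm [-5.44  7.18  0.09] turn 0.006
```

```bash
python3 -m jog '[[-0.9,1.2,0.02,0,1],[-0.9,1.2,0.02,0,1],[-0.9,1.2,0.02,0,1],[-0.9,1.2,0.02,0,1],[-0.9,1.2,0.02,0,1],[-0.9,1.2,0.02,0,1],[0,0,0,0,1],[0,0,0,0,1],[0,0,0,0,1],[0,0,0,0,1]]';python3 -c "
from h import *
mod(.125,.22)"
```

```text
time: 36.05
ee_pos: [0.6556, 0.0773, 0.0604]
eef_rot: [0.677, 0.736, 0.018, 0.0]
ft_force: [-0.3, -0.4, 1.3]
width: 0.0116
t 36.05 p [0.6556 0.0773 0.0604] x [-0.084  0.996  0.024] y [0.996 0.083 0.027] z [ 0.025  0.026 -0.999] F [-0.3 -0.4  1.3] w 0.0116 q [-0.57  0.59  0.53  1.6  -0.37  1.02  0.16]
shift cm [ 0.14 -0.44 -0.01] turn 0.014
```

```bash
python3 -m jog '[[0,-0.4,0,0.014,1],[0,0,0,0,1],[0,0,0,0,1],[0,0,0,0,1],[0,0,0,0,1],[0,0,0,0,1],[0,0,0,0,1],[0,0,0,0,1],[0,0,0,0,1],[0,0,0,0,1]]';python3 -c "
from h import *
mod(.1,.17)
c=snap('wrist','w11.png')
th=-.15
W=lambda x,y,z:np.append(np.array([.64,-.154])+x*np.array([np.cos(th),np.sin(th)])+y*np.array([-np.sin(th),np.cos(th)]),z)
for q in [(-.03,.1,.012),(.03,.1,.012),(0,.055,.08)]: print(proj(c,W(*q)))"
```

```text
time: 37.05
ee_pos: [0.6512, 0.0772, 0.0605]
eef_rot: [0.682, 0.731, 0.018, 0.001]
ft_force: [-0.1, -1.0, 0.7]
width: 0.0117
t 37.05 p [0.6512 0.0772 0.0605] x [-0.07   0.997  0.024] y [0.997 0.069 0.028] z [ 0.027  0.026 -0.999] F [-0.1 -1.   0.7] w 0.0117 q [-0.58  0.58  0.54  1.61 -0.37  1.01  0.15]
shift cm [-2.34 -0.01 -0.06] turn 0.05
[236.5875723 396.6818553]
[310.27603929 407.94577267]
[258.48922559 556.00559062]
```

View pics/w11.png

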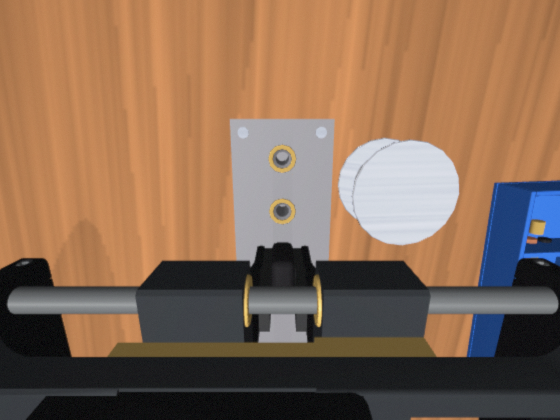

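The wrist view shows the module square in the jaws. The reel is at (405,190) on the right, about 5 mm clear of the module's edge at x=333. The nose goes in still tilted, and I'll watch the reel by mask.

```bash
cat >> h.py <<'E'
def gap():
    c=snap('wrist'); x=c['pixels'].astype(int); hsv=cv2.cvtColor(c['pixels'],cv2.COLOR_RGB2HSV)
    g=(hsv[...,1]<45)
    for v in range(110,250,20):
        row=g[v]; e=[i for i in range(1,560) if row[i]!=row[i-1]]; print(v,[i for i in e if 200<i<480],end=' ')
    print()
E
python3 -m jog '[[-0.5,-0.05,0,0,1],[-0.5,0,0,0,1],[-0.5,0,0,0,1],[-0.5,0,0,0.03,1],[-0.3,0,0,0,1],[0,0,0,0,1],[0,0,0,0,1],[0,0,0,0,1],[0,0,0,0,1],[0,0,0,0,1]]';python3 -c "
from h import *
mod(.08,.14); gap()"
```

```text
time: 38.1
ee_pos: [0.6527, 0.0551, 0.0606]
eef_rot: [0.693, 0.721, 0.02, -0.0]
ft_force: [0.9, 3.1, 2.6]
width: 0.0118
t 38.1 p [0.6527 0.0551 0.0606] x [-0.039  0.999  0.028] y [0.999 0.038 0.028] z [ 0.027  0.03  -0.999] F [0.9 3.1 2.6] w 0.0118 q [-0.55  0.58  0.55  1.62 -0.38  1.01  0.16]
shift cm [-2.1  -0.04 -0.06] turn 0.049
110 [355, 452] 130 [231, 334, 341, 461] 150 [232, 271, 279, 286, 294, 333, 337, 462] 170 [233, 275, 290, 332, 343, 455] 190 [234, 331, 366, 439] 210 [234, 269, 274, 291, 296, 331] 230 [235, 330]
```

```bash
python3 -m jog '[[-0.5,-0.05,0,0,1],[-0.5,0,0,0,1],[-0.4,0,0,0,1],[-0.4,0,0,0.03,1],[-0.3,0,0,0,1],[0,0,0,0,1],[0,0,0,0,1],[0,0,0,0,1],[0,0,0,0,1],[0,0,0,0,1]]';python3 -c "
from h import *
mod(.06,.08); gap()"
```

```text
time: 39.15
ee_pos: [0.652, 0.045, 0.0608]
eef_rot: [0.701, 0.713, 0.025, -0.007]
ft_force: [0.8, 2.2, 3.0]
width: 0.0118
t 39.15 p [0.652  0.045  0.0608] x [-0.017  0.999  0.044] y [1.    0.016 0.025] z [ 0.025  0.045 -0.999] F [0.8 2.2 3. ] w 0.0118 q [-0.52  0.58  0.55  1.62 -0.39  1.02  0.17]
shift cm [-3.1   0.4  -0.13] turn 0.087
110 [342, 462] 130 [231, 334, 337, 462] 150 [232, 271, 280, 285, 294, 333, 340, 455] 170 [233, 275, 290, 332, 357, 439] 190 [234, 331] 210 [235, 269, 274, 291, 296, 330] 230 [235, 330]
```

```bash
python3 -m jog '[[0,0.2,0.05,0.02,1],[0,0,0,0,1],[-0.5,0,0,0,1],[-0.6,0,0,0,1],[-0.6,0,0,0,1],[-0.6,0,0,0,1],[0,0,0,0,1],[0,0,0,0,1],[0,0,0,0,1],[0,0,0,0,1]]';python3 -c "
from h import *
mod(.06,.08); gap()"
```

```text
time: 40.2
ee_pos: [0.653, 0.0261, 0.0601]
eef_rot: [0.708, 0.705, 0.026, -0.011]
ft_force: [-0.7, 2.3, 3.8]
width: 0.0115
t 40.2 p [0.653  0.0261 0.0601] x [0.003 0.999 0.052] y [ 1.    -0.004  0.021] z [ 0.021  0.052 -0.998] F [-0.7  2.3  3.8] w 0.0115 q [-0.49  0.59  0.55  1.62 -0.41  1.03  0.19]
shift cm [-1.2   0.37 -0.06] turn 0.067
110 [336, 457] 130 [233, 335, 344, 442] 150 [233, 273, 282, 285, 294, 334] 170 [234, 275, 291, 333] 190 [234, 332] 210 [235, 270, 275, 291, 296, 331] 230 [236, 330]
```

```bash
python3 -m jog '[[-0.4,0.1,0,0.02,1],[-0.5,0.1,0,0.02,1],[-0.5,0.1,0,0.02,1],[-0.5,0,0,0.02,1],[-0.6,0,0,0.02,1],[-0.6,0,0,0,1],[0,0,0,0,1],[0,0,0,0,1],[0,0,0,0,1],[0,0,0,0,1]]';python3 -c "
from h import *
mod(.03,.0); gap()"
```

```text
time: 41.25
ee_pos: [0.6572, -0.0024, 0.0601]
eef_rot: [0.743, 0.669, 0.029, -0.012]
ft_force: [0.4, 1.9, 4.8]
width: 0.0121
t 41.25 p [ 0.6572 -0.0024  0.0601] x [0.105 0.993 0.058] y [ 0.994 -0.106  0.021] z [ 0.027  0.056 -0.998] F [0.4 1.9 4.8] w 0.0121 q [-0.46  0.6   0.57  1.61 -0.43  1.03  0.15]
shift cm [-1.36  0.51 -0.07] turn 0.045
110 [] 130 [232, 334] 150 [233, 272, 282, 284, 294, 333] 170 [233, 275, 291, 332] 190 [234, 331] 210 [235, 270, 274, 291, 296, 330] 230 [236, 330]
```

```bash
python3 -m jog '[[-0.4,0.1,0,0.02,1],[-0.5,0.1,0,0.02,1],[-0.5,0.1,0,0.01,1],[-0.5,0,0,0,1],[-0.6,0,0,0,1],[-0.6,0,0,0,1],[-0.6,0,0,0,1],[0,0,0,0,1],[0,0,0,0,1],[0,0,0,0,1]]';python3 -c "
from h import *
mod(.0,.0)"
```

```text
time: 42.3
ee_pos: [0.6572, -0.0328, 0.06]
eef_rot: [0.759, 0.651, 0.032, -0.014]
ft_force: [0.6, 2.2, 5.3]
width: 0.0117
t 42.3 p [ 0.6572 -0.0328  0.06  ] x [0.151 0.986 0.068] y [ 0.988 -0.153  0.02 ] z [ 0.03   0.064 -0.998] F [0.6 2.2 5.3] w 0.0117 q [-0.42  0.6   0.58  1.61 -0.45  1.03  0.16]
shift cm [-1.34  0.11 -0.09] turn -0.002
```

```bash
python3 -m jog '[[-0.5,0,0,0,1],[-0.6,0,0,0,1],[-0.6,0,0,0,1],[-0.6,0,0,0,1],[-0.6,0,0,0,1],[-0.6,0,0,0,1],[-0.6,0,0,0,1],[0,0,0,0,1],[0,0,0,0,1],[0,0,0,0,1]]';python3 -c "
from h import *
mod(.0,.0)"; python3 -m jog '[[-0.6,0,0,0,1],[-0.6,0,0,0,1],[-0.6,0,0,0,1],[-0.6,0,0,0,1],[-0.6,0,0,0,1],[-0.6,0,0,0,1],[-0.6,0,0,0,1],[0,0,0,0,1],[0,0,0,0,1],[0,0,0,0,1]]';python3 -c "
from h import *
mod(.0,.0)"
```

```text
time: 43.3
ee_pos: [0.6553, -0.0471, 0.0598]
eef_rot: [0.752, 0.658, 0.043, -0.025]
ft_force: [0.4, 1.6, 5.3]
width: 0.012
t 43.3 p [ 0.6553 -0.0471  0.0598] x [0.131 0.986 0.098] y [ 0.991 -0.134  0.019] z [ 0.032  0.095 -0.995] F [0.4 1.6 5.3] w 0.012 q [-0.37  0.6   0.56  1.61 -0.47  1.04  0.23]
shift cm [0.1  0.09 0.01] turn 0.018
time: 44.3
ee_pos: [0.6557, -0.0488, 0.0593]
eef_rot: [0.742, 0.666, 0.06, -0.043]
ft_force: [-0.1, 2.7, 5.5]
width: 0.0117
t 44.3 p [ 0.6557 -0.0488  0.0593] x [0.105 0.984 0.147] y [ 0.994 -0.108  0.016] z [ 0.032  0.144 -0.989] F [-0.1  2.7  5.5] w 0.0117 q [-0.32  0.6   0.54  1.6  -0.51  1.06  0.3 ]
shift cm [0.26 0.03 0.04] turn 0.043
```

```bash
python3 -m jog '[[0,0,0,0,0.5],[0,0,0,0,0.5],[0,0,0,0,0.5],[0,0,0,0,0.5],[0,0,-1,0,0.5],[0,0,-3,0,0.5],[0,0,-4,0,0.5],[0,0,-4,0,0.5],[0,0,-3,0,0.5],[0,0,0,0,1]]';python3 -c "
from h import *
s=r.read_state(); gotip([.552,.275,.15],None,.022)
c=snap('top','t12.png')"
```

```text
time: 45.3
ee_pos: [0.6477, -0.074, 0.2126]
eef_rot: [0.743, 0.665, 0.056, -0.044]
ft_force: [1.1, -0.8, 0.4]
width: 0.0403
t 45.3 p [ 0.6477 -0.074   0.2126] x [0.109 0.984 0.143] y [ 0.994 -0.111  0.009] z [ 0.025  0.141 -0.99 ] F [ 1.1 -0.8  0.4] w 0.0403 q [-0.33  0.45  0.61  1.46 -0.41  1.33  0.23]
shift cm [ 32.4  -13.45   8.66] turn 0
```

```bash
python3 -m jog '[[3,-1.4,0.8,0,1],[4,-1.7,0.8,0,1],[4,-1.7,0.8,0,1],[4,-1.7,0.8,0,1],[4,-1.7,0.8,0,1],[4,-1.7,0.8,0,1],[3.5,-1.6,0.8,0,1],[2,-1,0,0,1],[0,0,0,0,1],[0,0,0,0,1]]';python3 -c "
from h import *
s=r.read_state(); gotip([.552,.275,.015],None,.022)"
```

```text
time: 46.35
ee_pos: [0.5441, 0.2384, 0.1836]
eef_rot: [0.744, 0.665, 0.047, -0.047]
ft_force: [1.0, -1.5, 0.3]
width: 0.0005
t 46.35 p [0.5441 0.2384 0.1836] x [0.111 0.985 0.133] y [ 0.994 -0.111 -0.008] z [ 0.007  0.133 -0.991] F [ 1.  -1.5  0.3] w 0.0005 q [-0.84  0.28  0.5   1.7  -0.28  1.15 -0.37]
shift cm [ 1.45  0.5  15.  ] turn 0
```

```bash
python3 -m jog '[[1.2,0.5,3,0,1],[0,0,4,0,1],[0,0,4,0,1],[0,0,2.5,0,1],[0,0,0,0,1],[0.5,0,0,0,1],[0.6,0,0,0,1],[0.6,0,0,0,1],[0.6,0,0,0,1],[0.6,0,0,0,1]]';python3 -c "
from h import *
s=r.read_state(); gotip([.552,.28,.015],None,.022)"
```

```text
time: 47.35
ee_pos: [0.5619, 0.2891, 0.0557]
eef_rot: [0.748, 0.66, 0.05, -0.044]
ft_force: [0.3, -0.6, 0.9]
width: 0.0008
t 47.35 p [0.5619 0.2891 0.0557] x [0.123 0.983 0.133] y [ 0.992 -0.124 -0.001] z [ 0.016  0.132 -0.991] F [ 0.3 -0.6  0.9] w 0.0008 q [-0.83  0.5   0.43  1.72 -0.4   0.93 -0.34]
shift cm [-1.56 -0.86  1.7 ] turn 0
```

```bash
python3 -m jog '[[-0.8,0,1.2,0,1],[0,0,1,0,1],[0.5,0,0,0,1],[0.6,0,0,0,1],[0.6,0,0,0,1],[0.7,0,0,0,1],[0.7,0,0,0,1],[0.7,0,0,0,1],[0.7,0,0,0,1],[0.7,0,0,0,1]]';python3 -c "
from h import *
st()";python3 -m jog '[[0.7,0,0,0,1],[0.7,0,0,0,1],[0.7,0,0,0,1],[0.7,0,0,0,1],[0.7,0,0,0,1],[0.7,0,0,0,1],[0.7,0,0,0,1],[0.7,0,0,0,1],[0.7,0,0,0,1],[0.7,0,0,0,1]]';python3 -c "
from h import *
st()"
```

```text
time: 48.35
ee_pos: [0.567, 0.3008, 0.0319]
eef_rot: [0.756, 0.654, 0.027, -0.033]
ft_force: [-6.0, -21.4, 8.6]
width: 0.0001
t 48.35 p [0.567  0.3008 0.0319] x [0.144 0.986 0.084] y [ 0.99  -0.143 -0.014] z [-0.002  0.085 -0.996] F [ -6.  -21.4   8.6] w 0.0001 q [-0.86  0.57  0.44  1.67 -0.39  0.94 -0.4 ]
time: 49.35
ee_pos: [0.5749, 0.3029, 0.03]
eef_rot: [0.769, 0.638, -0.018, -0.012]
ft_force: [-14.4, -22.5, 15.6]
width: 0.0004
t 49.35 p [0.5749 0.3029 0.03  ] x [ 0.184  0.983 -0.012] y [ 0.982 -0.185 -0.041] z [-0.043 -0.004 -0.999] F [-14.4 -22.5  15.6] w 0.0004 q [-0.89  0.64  0.47  1.58 -0.34  1.04 -0.5 ]
```

```bash
python3 -m jog '[[0.25,-0.5,0,0,1],[0.25,-0.5,0,0,1],[0.25,-0.5,0,0,1],[0.25,-0.5,0,0,1],[0.25,-0.5,0,0,1],[0,0,0,0,1],[0,0,0,0,1],[0,0,0,0,1],[0,0,0,0,1],[0,0,0,0,1]]';python3 -c "
from h import *
st()"
```

```text
time: 50.35
ee_pos: [0.5659, 0.3009, 0.0325]
eef_rot: [0.775, 0.631, -0.018, 0.003]
ft_force: [0.9, -2.7, -0.1]
width: 0.0005
t 50.35 p [0.5659 0.3009 0.0325] x [ 0.202  0.979 -0.032] y [ 0.979 -0.203 -0.018] z [-0.024 -0.028 -0.999] F [ 0.9 -2.7 -0.1] w 0.0005 q [-0.93  0.62  0.49  1.61 -0.31  1.03 -0.55]
```

```bash
python3 -m jog '[[-1,0,0,0,1],[0,0,-3,0,1],[0,0,-4,0,1],[0,0,-4,0,0.7],[0,0,-3,0,0.7],[0,0,0,-0.14,0.7],[0,0,0,-0.14,0.7],[0,0,0,-0.14,0.7],[0,0,0,-0.14,0.7],[0,0,0,-0.14,0.7]]';python3 -m jog '[[0,0,0,-0.14,0.7],[0,0,0,-0.14,0.7],[0,0,0,-0.14,0.7],[0,0,0,0,0.7],[0,0,0,0,0.7],[0,0,0,0,0.7],[0,0,0,0,0.7],[0,0,0,0,0.7],[0,0,0,0,0.7],[0,0,0,0,0.7]]';python3 -c "
from h import *
gotip([.5675,.3383,.12],.95,.003)
c=snap('top','t13.png')
x=c['pixels'].astype(int); hs=cv2.cvtColor(c['pixels'],cv2.COLOR_RGB2HSV)
m=((x.max(2)-x.min(2)<25)&(x[...,0]>110)&(x[...,0]<190)).astype(np.uint8); m[:, :270]=0;m[:,345:]=0; m[:140]=0;m[220:]=0
im=cv2.imread('pics/t13.png'); cv2.imwrite('pics/t13c.png',cv2.resize(im[120:230,235:395],None,fx=5,fy=5,interpolation=cv2.INTER_CUBIC))
"
```

```text
time: 51.35
ee_pos: [0.5646, 0.2927, 0.1793]
eef_rot: [0.501, 0.865, -0.016, -0.006]
ft_force: [0.5, 0.7, -0.8]
width: 0.0258
time: 52.35
ee_pos: [0.5631, 0.2912, 0.1797]
eef_rot: [0.305, 0.952, -0.014, -0.01]
ft_force: [0.0, -0.1, 0.2]
width: 0.0259
t 52.35 p [0.5631 0.2912 0.1797] x [-0.814  0.581  0.011] y [ 0.581  0.813 -0.032] z [-0.027 -0.02  -0.999] F [ 0.  -0.1  0.2] w 0.0259 q [-0.81  0.43  0.34  1.51 -0.14  1.27  0.5 ]
shift cm [2.32 4.27 5.56] turn 0.0
```

View pics/t13c.png

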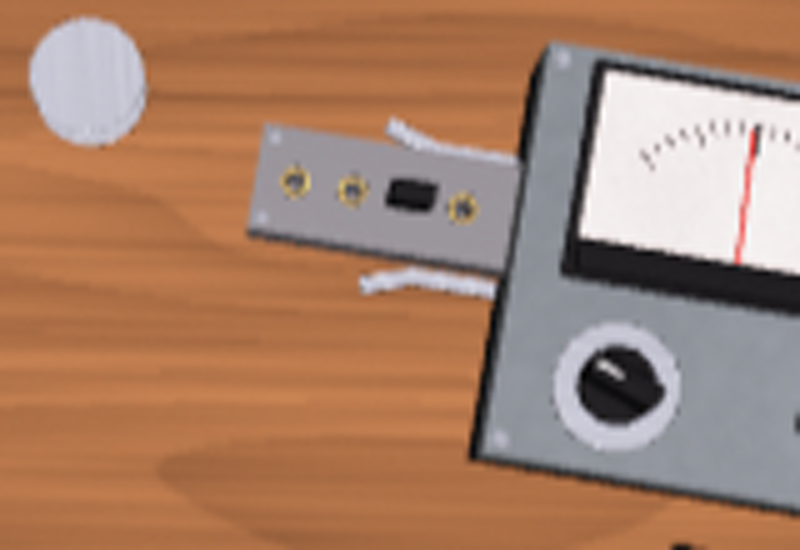

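The module sits in the bay with terminals at (294,181), (352,190) and (463,208). The needle tip at (752,135) looks slightly anticlockwise of the mark at (757,140), so I'll measure it by mask.

```bash
cat > nd.py <<'E'
from h import *
def needle(c):
    x=c['pixels'].astype(float); red=x[...,0]-x[...,1:].mean(2)
    m=(red>25); m[:, :370]=0; m[:,415:]=0; m[:138]=0; m[178:]=0
    m&=np.abs(x[...,1]-x[...,2])<25
    v,u=np.nonzero(m); w=red[v,u]
    P=np.array([onz(c,a,b,.083)[:2] for a,b in zip(u,v)])
    mu=(P*w[:,None]).sum(0)/w.sum(); D=P-mu; S=(D*w[:,None]).T@D; e,V=np.linalg.eigh(S); d=V[:,-1]*np.sign(V[0,-1])
    # weighted slope regress y on x
    return np.arctan2(d[1],d[0]),mu,len(u)
c=snap('top'); ang,mu,n=needle(c); print('needle yaw',ang,mu,n)
# zero mark: dark pixels near
o=np.array([.6115,-.2052]);th=-.15
Rm=np.array([[np.cos(th),-np.sin(th)],[np.sin(th),np.cos(th)]])
loc=Rm.T@(mu-o); print('needle mid in meter',loc*1e3)
x=c['pixels'].astype(float); g=x.mean(2)
sub=[]
for v in range(136,156):
  for u in range(370,412):
    p=Rm.T@(onz(c,u,v,.082)[:2]-o)
    if abs(p[1])<.012 and .055<p[0]<.088: sub.append((p[0]*1e3,p[1]*1e3,255-g[v,u],x[v,u,0]-x[v,u,1:].mean()))
sub=np.array(sub)
for a in range(60,86,3):
    s=sub[(abs(sub[:,0]-a)<1.7)]; dk=np.clip(s[:,2]-40,0,None)*(s[:,3]<15); rd=np.clip(s[:,3]-15,0,None)
    print(a,'dark y',round((s[:,1]*dk).sum()/(dk.sum()+1e-6),2),round(dk.sum()),'red y',round((s[:,1]*rd).sum()/(rd.sum()+1e-6),2),round(rd.sum()))
# dial card symmetric edges: white extents at several x
E
python3 nd.py
```

```text
needle yaw -0.6331093962120418 [ 0.65930817 -0.21771831] 56
needle mid in meter [49.14205284 -5.23337461]
60 dark y 0.0 0 red y 0.72 128
63 dark y -2.26 6 red y 0.79 150
66 dark y -1.87 77 red y 0.75 136
69 dark y -1.48 96 red y 1.18 295
72 dark y 0.0 0 red y 1.36 294
75 dark y -0.53 74 red y 1.62 114
78 dark y 0.44 245 red y 2.55 10
81 dark y 3.64 40 red y 0.0 0
84 dark y 0.0 0 red y 0.0 0
```

```bash
python3 -m jog '[[0,0,-3,-0.14,0.7],[0,0,-3,-0.14,0.7],[0,0,-3,-0.14,0.7],[0,0,-1,-0.05,0.7],[0,0,0,0,0.7],[0,-4,0,0,0.7],[0,-5,0,0,0.7],[0,-5,0,0,0.7],[0,-5,0,0,0.7],[0,-5,0,0,0.7]]'; python3 -c "
from h import *
go([.735,-.2235,.28],1.42)"
```

```text
time: 53.45
ee_pos: [0.5309, 0.0588, 0.2825]
eef_rot: [0.065, 0.998, -0.012, -0.016]
ft_force: [0.8, -0.2, -0.0]
width: 0.026
t 53.45 p [0.5309 0.0588 0.2825] x [-0.991  0.129  0.031] y [ 0.129  0.991 -0.026] z [-0.034 -0.022 -0.999] F [ 0.8 -0.2 -0. ] w 0.026 q [-0.56  0.14  0.39  1.63 -0.04  1.42  1.28]
shift cm [-23.89 -25.35   0.15] turn 0.021
```

```bash
python3 -m jog '[[-2,-2,0,0,0.7],[-3,-3,0,0,0.7],[-3,-3,0,0,0.7],[-3,-3,0,0,0.7],[-3,-3,0,0,0.7],[-3,-3,0,0,0.7],[-3,-3,0,0,0.7],[-2,-2.5,0,0,0.7],[-1,-1.5,0,0,0.7],[0,0,0,0,0.7]]'; cat > nw.py <<'E'
from h import *
o=np.array([.6115,-.2052]);th=-.15
Rm=np.array([[np.cos(th),-np.sin(th)],[np.sin(th),np.cos(th)]])
c=snap('wrist','nw.png'); x=c['pixels'].astype(np.float32)
cam=ray(c,280,210)[0]; print('cam in meter',Rm.T@(cam[:2]-o)*1e3,cam[2])
# rectify card plane z=.082: 0.25 mm/px, region x' 0..90, y' -45..45
W=lambda X,Y:proj(c,np.append(o+Rm@np.array([X,Y]),.082))
src=np.float32([W(.09,.045),W(.09,-.045),W(0,-.045),W(0,.045)]); print(src.tolist())
H=cv2.getPerspectiveTransform(src,np.float32([[0,0],[720,0],[720,720],[0,720]]))
q=cv2.warpPerspective(x,H,(720,720)); cv2.imwrite('pics/rect.png',cv2.cvtColor(q.astype(np.uint8),cv2.COLOR_RGB2BGR)[:600])
red=q[...,0]-q[...,1:].mean(2); dark=np.clip(150-q[...,0],0,None)
Y=45-np.arange(720)/8
for X in (20,30,40,50,60,64,68,72,74,76,78,80):
    r0=int(720-X*8); s=slice(r0-6,r0+7); k=np.abs(Y)<4.5
    a=np.clip(red[s].mean(0)-20,0,None)*k; b=dark[s].mean(0)*k
    f=lambda t:(round(float((t*Y).sum()/(t.sum()+1e-6)),2),int(t.sum()))
    print(X,'red',f(a),'dark',f(b))
E
python3 nw.py; python3 -c "
from h import *
st()"
```

```text
time: 54.45
ee_pos: [0.7261, -0.2302, 0.2688]
eef_rot: [0.079, 0.997, -0.012, -0.022]
ft_force: [-0.4, 0.7, 0.2]
width: 0.0261
cam in meter [43.37269658 -3.0590683 ] 0.41175378126940154
[[334.3606262207031, 179.8365936279297], [252.76690673828125, 180.09442138671875], [250.02493286132812, 93.33100891113281], [337.5334167480469, 92.35362243652344]]
20 red (2.03, 1810) dark (0.0, 0)
30 red (2.36, 2113) dark (0.0, 0)
40 red (2.66, 2116) dark (0.0, 0)
50 red (3.06, 1677) dark (0.0, 0)
60 red (3.26, 1652) dark (0.0, 0)
64 red (3.01, 2298) dark (1.06, 399)
68 red (3.15, 2243) dark (1.22, 668)
72 red (3.21, 2099) dark (1.26, 771)
74 red (3.22, 1893) dark (1.27, 760)
76 red (3.39, 434) dark (1.3, 788)
78 red (0.0, 0) dark (1.32, 760)
80 red (0.0, 0) dark (1.29, 94)
t 54.5 p [ 0.7259 -0.2287  0.2687] x [-0.987  0.156  0.042] y [ 0.155  0.988 -0.026] z [-0.046 -0.019 -0.999] F [-0.  -0.2 -0.4] w 0.026 q [-0.02  0.72  0.51  0.93 -0.29  1.6   1.8 ]
```

```bash
python3 -m jog '[[4,4,0,0,0.7],[4,5,0,0,0.7],[4,5,0,0,0.7],[4,5,0,0,0.7],[0,5,0,0,0.7],[0,5,0,0,0.7],[0,5,0,0,0.7],[0,5,0,0,0.7],[0,5,0,0,0.7],[0,4,0,0,0.7]]'; python3 -c "
from h import *
gotip([.5675,.3383,.15],1.1,.003)
c=snap('top')
P=[onz(c,(u+.5)/5-.5+235,(v+.5)/5-.5+120,.034)[:2] for u,v in [(463,208),(352,190),(294,181)]]
print(np.round(P,4).tolist())
d=P[2]-P[0]; print('yaw y-axis',np.arctan2(-d[0],d[1]), np.linalg.norm(d))
yd=np.array([.149,.989]); st0=np.array([.64,-.154])
for y in(-.014,.044,.074): print('exp home',np.round(st0+yd*(.095+y),4))"
```

```text
time: 55.5
ee_pos: [0.6538, 0.2376, 0.2578]
eef_rot: [0.081, 0.996, -0.009, -0.027]
ft_force: [0.6, 0.8, -0.2]
width: 0.0261
t 55.5 p [0.6538 0.2376 0.2578] x [-0.985  0.162  0.052] y [ 0.161  0.987 -0.023] z [-0.055 -0.014 -0.998] F [ 0.6  0.8 -0.2] w 0.0261 q [-0.66  0.55  0.4   1.18 -0.21  1.51  1.12]
shift cm [ 9.57  8.79 10.79] turn 0.308
[[0.653, -0.0743], [0.6613, -0.0165], [0.6654, 0.0137]]
yaw y-axis -0.13961949192577275 0.08887888425435905
exp home [ 0.6521 -0.0739]
exp home [ 0.6607 -0.0165]
exp home [0.6652 0.0131]
```

```bash
python3 -m jog '[[4,4,1,0,0.7],[4,4,2,0,0.7],[1.6,0.8,2,0,0.7],[0,0,2,0,0.7],[0,0,0,0,0.7],[0,0,0,0,0.7],[0,0,0,0,0.7],[0,0,0,0,0.7],[0,0,0,0,0.7],[0,0,0,0,0.7]]'; python3 -c "
from h import *
gotip([.5675,.3383,.07],1.42,.003)
c=snap('wrist'); print([proj(c,(.5675,.3383,z)) for z in(.092,.038)])
x=c['pixels'].astype(int); m=(x.max(2)<50).astype(np.uint8); m[:, :235]=0; m[:,330:]=0; m[270:]=0
n,l,s,ce=cv2.connectedComponentsWithStats(m); k=s[:,4]>60; k[0]=0; print(s[k],ce[k])"
```

```text
time: 56.55
ee_pos: [0.5727, 0.3365, 0.1963]
eef_rot: [0.073, 0.997, -0.005, -0.027]
ft_force: [-0.0, 0.6, 0.1]
width: 0.0256
t 56.55 p [0.5727 0.3365 0.1963] x [-0.988  0.146  0.053] y [ 0.145  0.989 -0.014] z [-0.054 -0.006 -0.998] F [-0.   0.6  0.1] w 0.0256 q [-0.84  0.5   0.36  1.38 -0.19  1.35  0.96]
shift cm [-0.13  0.28 12.34] turn 0.004
[array([284.94433491, 219.98347316]), array([285.2191903 , 206.39394656])]
[[235  42  16  33 332]
 [239  90  20  18 160]
 [254 132  17  14  98]
 [281 201  14  24 252]
 [236 247  24  23 400]
 [306 246  24  24 391]] [[242.37048193  61.84939759]
 [250.9875      99.925     ]
 [263.94897959 140.14285714]
 [287.6547619  212.98015873]
 [249.9625     259.5025    ]
 [314.82097187 259.54219949]]
```

```bash
python3 -m jog '[[-0.1,0.3,2,0,0.7],[0,0,3,0,0.7],[0,0,3,0,0.7],[0,0,2,0,0.7],[0,0,0,0,0.7],[0,0,0,0,0.7],[0,0,0,0,0.7],[0,0,0,0,0.7],[0,0,0,0,0.7],[0,0,0,0,0.7]]'; python3 -c "
from h import *
gotip([.5675,.339,.07],1.42,.003)"
```

```text
time: 57.6
ee_pos: [0.5736, 0.3389, 0.1003]
eef_rot: [0.075, 0.997, -0.002, -0.023]
ft_force: [0.2, -0.1, -0.3]
width: 0.026
t 57.6 p [0.5736 0.3389 0.1003] x [-0.988  0.149  0.045] y [ 0.149  0.989 -0.007] z [-0.045 -0.001 -0.999] F [ 0.2 -0.1 -0.3] w 0.026 q [-0.83  0.57  0.34  1.48 -0.22  1.17  0.97]
shift cm [ 0.47 -0.06  2.75] turn 0.001
```

```bash
python3 -m jog '[[0.45,-0.05,0,0,0.7],[0,0,1,0,0.7],[0,0,1,0,0.7],[0,0,0.6,0,0.7],[0,0,0,0,0.7],[0,0,0,0,1],[0,0,0,0,1],[0,0,0,0,1],[0,0,0,0,1],[0,0,0,0,1]]' 30; python3 -c "
from h import *
gotip([.5675,.339,.07],1.42,.003)";python3 -m jog '[[0,0,0,0,1],[0,0,-0.5,0,1],[0,0,-0.5,0,1],[0,0,-1,0,1],[0,0,-2,0,1],[0,0,-3,0,1],[0,0,-3,0,1],[0,0,0,0,1],[0,0,0,0,1],[0,0,0,0,1]]'; python3 -c "
from h import *
go([.6655,.0135,.16],1.42)"
```

```text
time: 58.6
ee_pos: [0.5672, 0.3397, 0.0724]
eef_rot: [0.074, 0.997, -0.002, -0.023]
ft_force: [0.1, 0.1, 0.4]
width: 0.0131
t 58.6 p [0.5672 0.3397 0.0724] x [-0.988  0.148  0.045] y [ 0.148  0.989 -0.007] z [-0.045 -0.    -0.999] F [0.1 0.1 0.4] w 0.0131 q [-0.83  0.59  0.33  1.51 -0.23  1.11  0.97]
shift cm [-0.05 -0.06 -0.07] turn 0.002
time: 59.6
ee_pos: [0.5728, 0.3386, 0.1813]
eef_rot: [0.075, 0.997, -0.001, -0.021]
ft_force: [0.5, -0.1, -1.0]
width: 0.0132
t 59.6 p [0.5728 0.3386 0.1813] x [-0.988  0.15   0.042] y [ 0.15   0.989 -0.006] z [-0.043  0.    -0.999] F [ 0.5 -0.1 -1. ] w 0.0132 q [-0.84  0.5   0.36  1.41 -0.2   1.31  0.95]
shift cm [-14.12 -30.74   1.72] turn 0.0
```

```bash
python3 -m jog '[[-1,-3,0,0,1],[-2,-4,0,0,1],[-2,-4,0,0,1],[-2,-4,0,0,1],[-2,-4,0,0,1],[-2,-4,0,0,1],[-2,-3.5,0,0,1],[-1,-2,0,0,1],[0,0,0,0,1],[0,0,0,0,1]]' ; python3 -c "
from h import *
go([.6655,.0135,.11],1.42)
c=snap('wrist'); print([proj(c,(.6655,.0135,.034)),proj(c,(.6612,-.0165,.034))])
hs=cv2.cvtColor(c['pixels'],cv2.COLOR_RGB2HSV); m=((hs[...,0]>18)&(hs[...,0]<32)&(hs[...,1]>110)&(hs[...,2]>90)).astype(np.uint8); m[275:]=0
n,l,s,ce=cv2.connectedComponentsWithStats(m); k=s[:,4]>15; k[0]=0; print(s[k],ce[k])"
```

```text
time: 60.6
ee_pos: [0.6666, 0.0253, 0.1665]
eef_rot: [0.073, 0.997, -0.004, -0.029]
ft_force: [-0.1, 0.9, -0.6]
width: 0.0132
t 60.6 p [0.6666 0.0253 0.1665] x [-0.988  0.146  0.056] y [ 0.146  0.989 -0.013] z [-0.058 -0.004 -0.998] F [-0.1  0.9 -0.6] w 0.0132 q [-0.42  0.54  0.45  1.4  -0.23  1.31  1.47]
shift cm [-0.38 -1.11  5.66] turn 0.004
[array([271.47763653, 218.83229878]), array([239.77940271, 218.85268315])]
[[174 211  15  15  73]
 [234 211  15  15  71]
 [266 211  15  15  64]
 [271 242  24  15 167]] [[180.95890411 217.76712329]
 [241.28169014 217.61971831]
 [272.671875   217.65625   ]
 [282.26347305 247.91616766]]
```

```bash
python3 -m jog '[[-0.35,-1.1,1,0,1],[0,0,2,0,1],[0,0,2,0,1],[0,0,0,0,1],[0,0,0,0,1],[0,0,0,0,1],[0,0,0,0,1],[0,0,0,0,1],[0,0,0,0,1],[0,0,0,0,1]]' ; python3 -c "
from h import *
go([.6655,.0135,.0724],1.42)
s=r.read_state(); p=s['ee_pos']
c=snap('wrist'); print('term',proj(c,(.6655,.0135,.034)),'collar',proj(c,(p[0],p[1],p[2]-.0364)))
hs=cv2.cvtColor(c['pixels'],cv2.COLOR_RGB2HSV); m=((hs[...,0]>18)&(hs[...,0]<32)&(hs[...,1]>110)&(hs[...,2]>90)).astype(np.uint8); m[275:]=0
n,l,s,ce=cv2.connectedComponentsWithStats(m); k=s[:,4]>15; k[0]=0; print(s[k],ce[k])"
```

```text
time: 61.65
ee_pos: [0.6657, 0.0184, 0.1158]
eef_rot: [0.068, 0.997, -0.003, -0.027]
ft_force: [0.3, 0.1, 0.2]
width: 0.0129
t 61.65 p [0.6657 0.0184 0.1158] x [-0.989  0.137  0.054] y [ 0.136  0.991 -0.01 ] z [-0.055 -0.003 -0.998] F [0.3 0.1 0.2] w 0.0129 q [-0.4   0.58  0.44  1.45 -0.25  1.22  1.51]
shift cm [-0.28 -0.44  4.33] turn 0.014
term [277.03434508 234.71313292] collar [282.68742711 255.71192397]
[[159 225  18  17 111]
 [232 225  18  18 108]
 [270 225  25  32 281]] [[167.65765766 232.62162162]
 [240.44444444 233.13888889]
 [280.68327402 242.04270463]]
```

```bash
python3 -m jog '[[-0.05,-0.3,0,0,1],[0,-0.2,0,0,1],[0,0,0,0,1],[-0.06,0,1,0,1],[-0.03,0,0.6,0,1],[0,0,0,0,1],[0,0,0,0,1],[0,0,0,0,1],[0,0,0,0,1],[0,0,0,0,1]]' ; python3 -c "
from h import *
go([.6655,.0135,.0724],1.42)"
```

```text
time: 62.7
ee_pos: [0.6652, 0.0125, 0.0979]
eef_rot: [0.068, 0.997, -0.003, -0.028]
ft_force: [0.2, 0.5, -0.7]
width: 0.0133
t 62.7 p [0.6652 0.0125 0.0979] x [-0.989  0.137  0.055] y [ 0.136  0.991 -0.01 ] z [-0.056 -0.003 -0.998] F [ 0.2  0.5 -0.7] w 0.0133 q [-0.39  0.6   0.43  1.47 -0.25  1.19  1.52]
shift cm [-0.15  0.13  2.54] turn 0.013
```

```bash
python3 -m jog '[[-0.03,0.1,0,0,1],[0,0,0,0,1],[-0.02,0,0.4,0,1],[-0.02,0,0.4,0,1],[-0.02,0,0.4,0,1],[-0.02,0,0.4,0,1],[-0.02,0,0.4,0,1],[-0.02,0,0.4,0,1],[-0.02,0,0.4,0,1],[0,0,0,0,1]]' ; python3 -c "
from h import *
go([.6655,.0135,.0724],1.42)"
```

```text
time: 63.7
ee_pos: [0.6673, 0.0138, 0.0717]
eef_rot: [0.068, 0.997, -0.002, -0.026]
ft_force: [-0.2, 0.9, -0.5]
width: 0.0131
t 63.7 p [0.6673 0.0138 0.0717] x [-0.989  0.136  0.051] y [ 0.136  0.991 -0.008] z [-0.052 -0.001 -0.999] F [-0.2  0.9 -0.5] w 0.0131 q [-0.39  0.62  0.42  1.49 -0.27  1.14  1.53]
shift cm [ 0.17 -0.06 -0.06] turn 0.014
```

```bash
python3 -m jog '[[0,0,0.4,0,1],[0,0,0.4,0,1],[0,0,0,0,0.7],[0,0,0,0,0.7],[0,0,0,0,0.7],[0,0,-1,0,0.7],[0,0,-3,0,0.7],[0,0,-4,0,0.7],[0,0,-4,0,1],[0,0,0,0,1]]' ;python3 -m jog '[[0,3,0,0,1],[0,4,0,0,1],[0,4,0,0,1],[0,4,0,0,1],[0,4,0,0,1],[0,4,0,0,1],[0,4,0,0,1],[0,3,0,0,1],[0,0,0,0,1],[0,0,0,0,1]]' ; python3 -c "
from h import *
go([.632,.343,.042],1.42)"
```

```text
time: 64.7
ee_pos: [0.6744, 0.0125, 0.1937]
eef_rot: [0.069, 0.997, -0.002, -0.024]
ft_force: [-0.3, -0.4, 0.1]
width: 0.017
time: 65.7
ee_pos: [0.7178, 0.3178, 0.1914]
eef_rot: [0.072, 0.997, -0.004, -0.023]
ft_force: [-1.4, 0.3, -0.9]
width: 0.0004
t 65.7 p [0.7178 0.3178 0.1914] x [-0.989  0.143  0.046] y [ 0.143  0.99  -0.011] z [-0.047 -0.004 -0.999] F [-1.4  0.3 -0.9] w 0.0004 q [-0.65  0.79  0.39  0.94 -0.29  1.5   1.09]
shift cm [ 8.16  1.43 15.31] turn 0.007
```

```bash
python3 -m jog '[[3,1,0,0,1],[4,0.4,0,0,1],[1.5,0,0,0,1],[0,0,0,0,1],[0,0,3,0,1],[0,0,4,0,1],[0,0,4,0,1],[0,0,3,0,1],[0,0,0,0,1],[0,0,0,0,1]]' ; python3 -c "
from h import *
go([.632,.343,.042],1.42)"
```

```text
time: 66.7
ee_pos: [0.6345, 0.3295, 0.0533]
eef_rot: [0.079, 0.997, -0.005, -0.02]
ft_force: [0.8, -0.3, 0.5]
width: 0.0004
t 66.7 p [0.6345 0.3295 0.0533] x [-0.987  0.158  0.039] y [ 0.158  0.987 -0.014] z [-0.041 -0.008 -0.999] F [ 0.8 -0.3  0.5] w 0.0004 q [-0.77  0.72  0.36  1.35 -0.27  1.15  1.04]
shift cm [0.41 1.31 1.12] turn -0.008
```

```bash
python3 -m jog '[[0,1.1,1,0,1],[0.8,0,0,0,1],[0.8,0,0,0,1],[0.7,0,0,0,1],[0.7,0,0,0,1],[0.7,0,0,0,1],[0.7,0,0,0,1],[0.7,0,0,0,1],[0.7,0,0,0,1],[0.7,0,0,0,1]]' ; python3 -c "
from h import *
st()"
```

```text
time: 67.7
ee_pos: [0.6018, 0.3467, 0.0554]
eef_rot: [0.085, 0.996, 0.003, 0.017]
ft_force: [0.7, -5.0, 14.7]
width: 0.0006
t 67.7 p [0.6018 0.3467 0.0554] x [-0.985  0.17  -0.032] y [0.17  0.985 0.008] z [ 0.033  0.002 -0.999] F [ 0.7 -5.  14.7] w 0.0006 q [-0.86  0.64  0.38  1.49 -0.24  1.03  0.96]
```

```bash
python3 -m jog '[[-0.4,0,0.15,0,1],[-0.4,0,0.15,0,1],[-0.4,0,0.15,0,1],[0,0,-2,0,1],[0,0,-4,0,1],[0,0,-4,0,0.7],[0,0,-2,0,0.7],[0,0,0,0,0.7],[0,0,0,0,0.7],[0,0,0,0,0.7]]' ; python3 -c "
from h import *
gotip([.4967,.327,.16],1.1,.003)"
```

```text
time: 68.7
ee_pos: [0.6066, 0.3451, 0.1759]
eef_rot: [0.084, 0.996, 0.003, 0.015]
ft_force: [0.6, 0.9, 0.5]
width: 0.0246
t 68.7 p [0.6066 0.3451 0.1759] x [-0.985  0.168 -0.03 ] y [0.168 0.986 0.009] z [ 0.031  0.003 -1.   ] F [0.6 0.9 0.5] w 0.0246 q [-0.87  0.53  0.41  1.38 -0.2   1.24  0.95]
shift cm [10.57 -3.64  0.94] turn 0.302
```

```bash
python3 -m jog '[[3,-1,0,0,0.7],[4,-1.3,0,0,0.7],[3.4,-1.1,0,0,0.7],[0,0,0,0.14,0.7],[0,0,0,0.14,0.7],[0,0,0,0.02,0.7],[0,0,0,0,0.7],[0,0,0,0,0.7],[0,0,0,0,0.7],[0,0,0,0,0.7]]'; python3 -c "
from h import *
gotip([.4967,.327,.07],1.1,.003)
c=snap('wrist'); print([proj(c,(.4967,.327,z)) for z in(.092,.038)])
x=c['pixels'].astype(int); m=(x.max(2)<50).astype(np.uint8); m[:, :220]=0; m[:,345:]=0; m[275:]=0
n,l,s,ce=cv2.connectedComponentsWithStats(m); k=s[:,4]>60; k[0]=0; print(s[k],ce[k])"
```

```text
time: 69.7
ee_pos: [0.4897, 0.3246, 0.159]
eef_rot: [0.232, 0.973, -0.003, 0.01]
ft_force: [-0.2, 0.1, -1.0]
width: 0.026
t 69.7 p [0.4897 0.3246 0.159 ] x [-0.892  0.452 -0.02 ] y [ 0.452  0.892 -0.001] z [ 0.017 -0.01  -1.   ] F [-0.2  0.1 -1. ] w 0.026 q [-1.05  0.32  0.45  1.7  -0.13  1.14  0.54]
shift cm [-0.33  0.54  8.61] turn 0.002
[array([289.40795792, 240.47398456]), array([288.14537676, 217.13322047])]
[[220 141  32  37 556]
 [253 180  19  29 335]
 [283 212  16  33 377]
 [232 247  28  28 523]
 [306 247  27  28 514]
 [220 262   8  13  89]
 [338 262   7  13  77]] [[237.14568345 159.48561151]
 [263.19701493 193.17014925]
 [289.83819629 226.33952255]
 [249.0458891  262.78776291]
 [315.71400778 262.78793774]
 [223.02247191 267.83146067]
 [341.35064935 267.79220779]]
```

```bash
python3 -m jog '[[-0.3,0.5,2,0,0.7],[0,0,2,0,0.7],[0,0,2,0,0.7],[0,0,0,0,0.7],[0,0,0,0,0.7],[0,0,0,0,0.7],[0,0,0,0,0.7],[0,0,0,0,0.7],[0,0,0,0,0.7],[0,0,0,0,0.7]]'; python3 -c "
from h import *
gotip([.4967,.327,.07],1.1,.003)"
```

```text
time: 70.75
ee_pos: [0.4989, 0.3287, 0.1026]
eef_rot: [0.231, 0.973, 0.0, 0.012]
ft_force: [-0.2, -0.4, -0.5]
width: 0.0261
t 70.75 p [0.4989 0.3287 0.1026] x [-0.893  0.449 -0.023] y [0.449 0.893 0.006] z [ 0.023 -0.005 -1.   ] F [-0.2 -0.4 -0.5] w 0.0261 q [-1.03  0.4   0.44  1.73 -0.17  1.03  0.57]
shift cm [ 0.19 -0.27  2.95] turn 0.005
```

```bash
python3 -m jog '[[0.15,-0.25,0,0,0.7],[0,0,1,0,0.7],[0,0,1,0,0.7],[0,0,0.7,0,0.7],[0,0,0,0,0.7],[0,0,0,0,1],[0,0,0,0,1],[0,0,0,0,1],[0,0,0,0,1],[0,0,0,0,1]]' 30; python3 -c "
from h import *
gotip([.4967,.327,.07],1.1,.003)";python3 -m jog '[[0,0,0,0,1],[0,0,-0.5,0,1],[0,0,-0.5,0,1],[0,0,-1,0,1],[0,0,-2,0,1],[0,0,-3,0,1],[0,0,-3,0,1],[0,0,-1,0,1],[0,0,0,0,1],[0,0,0,0,1]]'; python3 -c "
from h import *
go([.654,-.074,.18],.05)"
```

```text
time: 71.75
ee_pos: [0.4965, 0.3269, 0.0727]
eef_rot: [0.231, 0.973, 0.0, 0.012]
ft_force: [-0.1, -0.9, 0.7]
width: 0.013
t 71.75 p [0.4965 0.3269 0.0727] x [-0.893  0.449 -0.023] y [0.449 0.893 0.005] z [ 0.023 -0.005 -1.   ] F [-0.1 -0.9  0.7] w 0.013 q [-1.02  0.43  0.43  1.76 -0.19  0.98  0.59]
shift cm [-0.    0.02 -0.03] turn 0.005
time: 72.75
ee_pos: [0.4941, 0.3269, 0.1907]
eef_rot: [0.231, 0.973, 0.001, 0.012]
ft_force: [0.7, -0.3, -1.3]
width: 0.0132
t 72.75 p [0.4941 0.3269 0.1907] x [-0.893  0.45  -0.023] y [0.45  0.893 0.007] z [ 0.024 -0.004 -1.   ] F [ 0.7 -0.3 -1.3] w 0.0132 q [-1.05  0.3   0.46  1.66 -0.12  1.2   0.54]
shift cm [-32.29 -28.62   1.62] turn 1.054
```

```bash
python3 -m jog '[[-2,-2,0,0,1],[-3.5,-3.1,0,0,1],[-3.5,-3.1,0,0,1],[-3.5,-3.1,0,0,1],[-3.5,-3.1,0,0,1],[-3.5,-3.1,0,0,1],[-3.5,-3.1,0,0,1],[-3.5,-3.1,0,0,1],[-2,-1.7,0,0,1],[-1,-0.6,0,0,1]]';python3 -m jog '[[0,0,0,0.14,1],[0,0,0,0.14,1],[0,0,0,0.14,1],[0,0,0,0.14,1],[0,0,0,0.14,1],[0,0,0,0.14,1],[0,0,0,0.14,1],[0,0,0,0.07,1],[0,0,0,0,1],[0,0,0,0,1]]'; cat > tm.py <<'E'
from h import *
def terms(P):
    c=snap('wrist')
    for p in P: print('pred',np.round(proj(c,(*p,.034)),1))
    hs=cv2.cvtColor(c['pixels'],cv2.COLOR_RGB2HSV); m=((hs[...,0]>18)&(hs[...,0]<32)&(hs[...,1]>110)&(hs[...,2]>90)).astype(np.uint8); m[285:]=0
    n,l,s,ce=cv2.connectedComponentsWithStats(m); k=s[:,4]>15; k[0]=0; print(s[k].tolist(),np.round(ce[k],1).tolist())
    p=np.array(r.read_state()['ee_pos']); print('collar',proj(c,(p[0],p[1],p[2]-.0364)))
E
python3 -c "
from tm import *
go([.654,-.074,.11],.05)
terms([(.6527,-.0742),(.6612,-.0165)])"
```

```text
time: 73.75
ee_pos: [0.6392, -0.0488, 0.1804]
eef_rot: [0.227, 0.974, -0.005, 0.004]
ft_force: [0.2, -0.6, -0.8]
width: 0.0132
time: 74.75
ee_pos: [0.6352, -0.0394, 0.1681]
eef_rot: [0.697, 0.717, -0.008, -0.001]
ft_force: [0.2, 1.0, -1.4]
width: 0.0132
t 74.75 p [ 0.6352 -0.0394  0.1681] x [-0.028  1.    -0.01 ] y [ 1.     0.028 -0.012] z [-0.012 -0.01  -1.   ] F [ 0.2  1.  -1.4] w 0.0132 q [-0.62  0.53  0.84  1.55 -0.39  1.25  0.3 ]
shift cm [-3.46  1.85  5.82] turn -0.022
pred [300.9 243.4]
pred [313.  186.2]
[[502, 51, 11, 11, 90], [556, 56, 4, 6, 21], [494, 82, 14, 8, 93], [0, 92, 103, 111, 8641], [526, 95, 5, 7, 19], [484, 129, 7, 8, 49], [555, 129, 5, 7, 30], [311, 144, 18, 18, 82], [540, 146, 12, 7, 71], [306, 178, 15, 15, 73], [270, 236, 32, 17, 215], [242, 275, 8, 10, 59], [316, 275, 7, 10, 61]] [[506.9, 55.8], [557.7, 58.7], [500.6, 85.4], [50.7, 148.8], [528.1, 97.9], [487.3, 132.6], [557.2, 132.3], [316.9, 149.4], [545.2, 148.8], [312.7, 184.1], [284.6, 243.3], [246.0, 280.2], [318.8, 279.9]]
collar [283.04726599 252.37162097]
```

```bash
python3 -m jog '[[-1.7,0.9,1,-0.02,1],[-1.5,0.7,1,0,1],[0,0,1,0,1],[0,0,1,0,1],[0,0,0,0,1],[0,0,0,0,1],[0,0,0,0,1],[0,0,0,0,1],[0,0,0,0,1],[0,0,0,0,1]]'; python3 -c "
from tm import *
go([.6525,-.0738,.0727],.05)
terms([(.6527,-.0742),(.6612,-.0165)])"
```

```text
time: 75.8
ee_pos: [0.6523, -0.0663, 0.1268]
eef_rot: [0.685, 0.729, -0.006, -0.002]
ft_force: [-0.4, 0.3, -0.6]
width: 0.0131
t 75.8 p [ 0.6523 -0.0663  0.1268] x [-0.062  0.998 -0.006] y [ 0.998  0.062 -0.012] z [-0.012 -0.007 -1.   ] F [-0.4  0.3 -0.6] w 0.0131 q [-0.53  0.6   0.8   1.53 -0.44  1.2   0.4 ]
shift cm [-0.72  0.04  5.41] turn 0.012
pred [283.7 232.9]
pred [299.4 163.6]
[[530, 6, 14, 16, 158], [519, 46, 18, 10, 154], [0, 57, 51, 118, 5346], [506, 104, 8, 10, 58], [298, 111, 14, 24, 87], [291, 153, 18, 18, 114], [270, 223, 26, 30, 274], [242, 275, 8, 10, 59], [316, 275, 7, 10, 62]] [[536.8, 13.7], [527.4, 50.5], [23.4, 117.2], [509.4, 108.4], [302.2, 121.9], [299.3, 161.5], [282.7, 238.8], [246.0, 280.2], [318.8, 279.9]]
collar [283.073908   252.77389634]
```

```bash
python3 -m jog '[[-0.4,0,1,0,1],[-0.3,0,1,0,1],[0,0,0.7,0,1],[0,0,0,0,1],[0,0,0,0,1],[0,0,0,0,1],[0,0,0,0,1],[0,0,0,0,1],[0,0,0,0,1],[0,0,0,0,1]]'; python3 -c "
from tm import *
go([.6524,-.0734,.0727],.05)"
```

```text
time: 76.85
ee_pos: [0.6524, -0.0744, 0.0973]
eef_rot: [0.685, 0.729, -0.006, -0.002]
ft_force: [0.5, -0.7, -0.4]
width: 0.0129
t 76.85 p [ 0.6524 -0.0744  0.0973] x [-0.062  0.998 -0.006] y [ 0.998  0.062 -0.012] z [-0.012 -0.007 -1.   ] F [ 0.5 -0.7 -0.4] w 0.0129 q [-0.51  0.64  0.78  1.56 -0.46  1.16  0.43]
shift cm [0.12 0.03 2.46] turn 0.012
```

```bash
python3 -m jog '[[0.1,0.03,0,0,1],[0,0,0,0,1],[0,0,0.4,0,1],[0,0,0.4,0,1],[0,0,0.4,0,1],[0,0,0.4,0,1],[0,0,0.4,0,1],[0,0,0.4,0,1],[0,0,0.4,0,1],[0,0,0,0,1]]' ; python3 -c "
from tm import *
go([.6524,-.0734,.0727],.05)"
```

```text
time: 77.85
ee_pos: [0.6533, -0.0741, 0.0716]
eef_rot: [0.685, 0.729, -0.005, -0.002]
ft_force: [0.6, -0.3, -0.8]
width: 0.0134
t 77.85 p [ 0.6533 -0.0741  0.0716] x [-0.062  0.998 -0.005] y [ 0.998  0.062 -0.01 ] z [-0.009 -0.005 -1.   ] F [ 0.6 -0.3 -0.8] w 0.0134 q [-0.5   0.66  0.76  1.57 -0.49  1.11  0.44]
shift cm [ 0.08 -0.09 -0.11] turn 0.012
```

```bash
python3 -m jog '[[0,0,0.4,0,1],[0,0,0.4,0,1],[0,0,0,0,0.75],[0,0,0,0,0.75],[0,0,0,0,0.75],[0,0,-1,0,0.75],[0,0,-3,0,0.75],[0,0,-4,0,0.75],[0,0,-4,0,0.75],[0,0,0,0,0.75]]' ;python3 -m jog '[[0,0,0,-0.14,0.7],[0,0,0,-0.14,0.7],[0,0,0,-0.14,0.7],[0,0,0,-0.14,0.7],[0,0,0,-0.14,0.7],[0,0,0,-0.14,0.7],[0,0,0,-0.14,0.7],[0,0,0,-0.06,0.7],[0,0,0,0,0.7],[0,0,0,0,0.7]]'; python3 -c "
from tm import *
go([.4613,.3208,.17],1.1)"
```

```text
time: 78.85
ee_pos: [0.6542, -0.0748, 0.1934]
eef_rot: [0.685, 0.728, -0.005, -0.002]
ft_force: [1.0, -0.1, 0.3]
width: 0.0218
time: 79.85
ee_pos: [0.6536, -0.0743, 0.1927]
eef_rot: [0.213, 0.977, -0.004, -0.005]
ft_force: [0.3, -0.6, -0.1]
width: 0.0261
t 79.85 p [ 0.6536 -0.0743  0.1927] x [-0.909  0.416  0.008] y [ 0.416  0.909 -0.01 ] z [-0.011 -0.006 -1.   ] F [ 0.3 -0.6 -0.1] w 0.0261 q [-0.4   0.49  0.61  1.45 -0.28  1.3   1.38]
shift cm [33.91 27.95  2.26] turn 0.042
```

```bash
python3 -m jog '[[2,2,0,0,0.7],[3.5,2.9,0,0,0.7],[3.8,3.1,0,0,0.7],[3.8,3.1,0,0,0.7],[3.8,3.1,0,0,0.7],[3.8,3.1,0,0,0.7],[3.8,3.1,0,0,0.7],[3.8,3.1,0,0,0.7],[3,2.5,0,0,0.7],[1.2,0.8,0,0.04,0.7]]' ; python3 -c "
from h import *
gotip([.4613,.3208,.15],1.1,.003)"
```

```text
time: 80.85
ee_pos: [0.4679, 0.3141, 0.1899]
eef_rot: [0.246, 0.969, -0.006, -0.004]
ft_force: [0.5, 0.5, -0.6]
width: 0.026
t 80.85 p [0.4679 0.3141 0.1899] x [-0.879  0.477  0.006] y [ 0.477  0.879 -0.013] z [-0.011 -0.009 -1.   ] F [ 0.5  0.5 -0.6] w 0.026 q [-1.06  0.25  0.46  1.71 -0.12  1.22  0.5 ]
shift cm [0.88 0.33 3.69] turn -0.027
```

```bash
python3 -m jog '[[0.6,0.2,1,-0.027,0.7],[0.2,0.1,2,0,0.7],[0,0,2,0,0.7],[0,0,0,0,0.7],[0,0,0,0,0.7],[0,0,0,0,0.7],[0,0,0,0,0.7],[0,0,0,0,0.7],[0,0,0,0,0.7],[0,0,0,0,0.7]]'; python3 -c "
from h import *
gotip([.4613,.3208,.07],1.1,.003)
c=snap('wrist'); print([proj(c,(.4613,.3208,z)) for z in(.092,.038)])
x=c['pixels'].astype(int); m=(x.max(2)<50).astype(np.uint8); m[:, :220]=0; m[:,345:]=0; m[285:]=0
n,l,s,ce=cv2.connectedComponentsWithStats(m); k=s[:,4]>60; k[0]=0; print(s[k].tolist(),ce[k].round(1).tolist())"
```

```text
time: 81.85
ee_pos: [0.4625, 0.3196, 0.1391]
eef_rot: [0.232, 0.973, -0.005, -0.003]
ft_force: [0.1, 0.3, 0.0]
width: 0.026
t 81.85 p [0.4625 0.3196 0.1391] x [-0.893  0.451  0.004] y [ 0.45   0.893 -0.011] z [-0.009 -0.007 -1.   ] F [0.1 0.3 0. ] w 0.026 q [-1.06  0.3   0.44  1.77 -0.14  1.11  0.53]
shift cm [0.13 0.12 6.61] turn 0.003
[array([283.68460432, 244.33002051]), array([284.07149981, 219.80019503])]
[[236, 174, 37, 44, 665], [277, 213, 18, 37, 385], [229, 247, 31, 38, 823], [306, 247, 30, 38, 808], [220, 262, 8, 16, 93], [338, 262, 7, 15, 78]] [[256.2, 192.9], [285.3, 227.3], [247.3, 268.8], [317.3, 268.7], [222.9, 268.2], [341.5, 268.0]]
```

Plug C is where I predicted it (+1.3 px, the usual camera bias). I'll descend, grip and lift.

```bash
python3 -m jog '[[0.1,0.1,1,0,0.7],[0,0,2,0,0.7],[0,0,2,0,0.7],[0,0,1,0,0.7],[0,0,0.3,0,0.7],[0,0,0,0,0.7],[0,0,0,0,0.7],[0,0,0,0,0.7],[0,0,0,0,0.7],[0,0,0,0,0.7]]'; python3 -c "
from h import *
gotip([.4613,.3208,.07],1.1,.003)"
```

```text
time: 82.9
ee_pos: [0.4622, 0.3221, 0.0745]
eef_rot: [0.231, 0.973, -0.003, -0.003]
ft_force: [0.0, -0.4, -1.0]
width: 0.0262
t 82.9 p [0.4622 0.3221 0.0745] x [-0.893  0.45   0.004] y [ 0.45   0.893 -0.007] z [-0.006 -0.005 -1.   ] F [ 0.  -0.4 -1. ] w 0.0262 q [-1.04  0.38  0.42  1.82 -0.18  0.98  0.56]
shift cm [ 0.02 -0.15  0.15] turn 0.004
```

```bash
python3 -m jog '[[0,-0.12,0.15,0,0.7],[0,0,0,0,1],[0,0,0,0,1],[0,0,0,0,1],[0,0,0,0,1],[0,0,0,0,1],[0,0,0,0,1],[0,0,0,0,1],[0,0,0,0,1],[0,0,0,0,1]]' 30; python3 -c "
from h import *
st()";python3 -m jog '[[0,0,0,0,1],[0,0,-0.5,0,1],[0,0,-0.5,0,1],[0,0,-1,0,1],[0,0,-2,0,1],[0,0,-3,0,1],[0,0,-3,0,1],[0,0,-1,0,1],[0,0,0,0,1],[0,0,0,0,1]]'; python3 -c "
from h import *
go([.661,-.0162,.18],.05)"
```

```text
time: 83.9
ee_pos: [0.4618, 0.3211, 0.0734]
eef_rot: [0.231, 0.973, -0.003, -0.002]
ft_force: [-0.5, 0.2, 0.2]
width: 0.0132
t 83.9 p [0.4618 0.3211 0.0734] x [-0.893  0.45   0.003] y [ 0.45   0.893 -0.006] z [-0.006 -0.004 -1.   ] F [-0.5  0.2  0.2] w 0.0132 q [-1.04  0.38  0.42  1.83 -0.18  0.98  0.56]
time: 84.9
ee_pos: [0.4623, 0.321, 0.1907]
eef_rot: [0.231, 0.973, -0.002, -0.002]
ft_force: [-0.7, 0.8, 0.1]
width: 0.0132
t 84.9 p [0.4623 0.321  0.1907] x [-0.893  0.45   0.003] y [ 0.45   0.893 -0.006] z [-0.005 -0.004 -1.   ] F [-0.7  0.8  0.1] w 0.0132 q [-1.07  0.24  0.45  1.72 -0.11  1.21  0.51]
shift cm [-32.93 -21.16   1.09] turn 1.054
```

```bash
python3 -m jog '[[-2,-1.4,0,0,1],[-3.5,-2.2,0,0,1],[-3.7,-2.3,0,0,1],[-3.7,-2.3,0,0,1],[-3.7,-2.3,0,0,1],[-3.7,-2.3,0,0,1],[-3.7,-2.3,0,0,1],[-3.7,-2.3,0,0,1],[-2,-1.4,0,0,1],[-1,-0.6,0,0,1]]';python3 -m jog '[[0,0,0,0.14,1],[0,0,0,0.14,1],[0,0,0,0.14,1],[0,0,0,0.14,1],[0,0,0,0.14,1],[0,0,0,0.14,1],[0,0,0,0.14,1],[0,0,0,0.07,1],[0,0,0,0,1],[0,0,0,0,1]]'; python3 -c "
from tm import *
go([.661,-.0162,.125],.05)
terms([(.6612,-.0165)])"
```

```text
time: 85.9
ee_pos: [0.6489, 0.0005, 0.1745]
eef_rot: [0.227, 0.974, -0.009, -0.011]
ft_force: [-0.7, 0.3, 0.2]
width: 0.0134
time: 86.9
ee_pos: [0.6433, 0.0073, 0.1623]
eef_rot: [0.698, 0.716, -0.019, -0.011]
ft_force: [0.3, 0.5, -0.1]
width: 0.0132
t 86.9 p [0.6433 0.0073 0.1623] x [-0.026  1.    -0.011] y [ 0.999  0.026 -0.043] z [-0.042 -0.012 -0.999] F [ 0.3  0.5 -0.1] w 0.0132 q [-0.66  0.57  0.82  1.51 -0.4   1.29  0.23]
shift cm [-2.36  1.87  3.68] turn -0.024
pred [306.3 235.3]
[[495, 106, 9, 9, 76], [548, 109, 12, 9, 95], [487, 134, 13, 8, 86], [0, 141, 106, 107, 8223], [519, 147, 4, 7, 20], [476, 179, 8, 8, 59], [549, 179, 11, 7, 69], [533, 195, 13, 7, 72], [304, 196, 19, 15, 90], [299, 227, 15, 14, 57], [269, 237, 27, 15, 173], [242, 275, 8, 10, 58], [315, 275, 8, 10, 63]] [[498.9, 109.9], [553.9, 113.1], [493.0, 137.8], [54.1, 195.1], [520.7, 150.2], [479.4, 182.5], [554.1, 181.9], [538.5, 198.1], [312.0, 201.0], [305.4, 234.5], [282.2, 243.1], [245.9, 280.3], [318.7, 280.0]]
collar [284.77874893 252.37695111]
```

```bash
python3 -m jog '[[-1.2,1,0.5,-0.02,1],[-1,0.9,1,0,1],[0,0,1,0,1],[0,0,1,0,1],[0,0,0.7,0,1],[0,0,0,0,1],[0,0,0,0,1],[0,0,0,0,1],[0,0,0,0,1],[0,0,0,0,1]]'; python3 -c "
from tm import *
gotip([.6612,-.0165,.037],.05,.0604)
terms([(.6612,-.0165)])"
```

```text
time: 87.95
ee_pos: [0.6609, -0.0124, 0.1159]
eef_rot: [0.688, 0.726, -0.019, -0.013]
ft_force: [-0.0, -0.2, -0.2]
width: 0.0127
t 87.95 p [ 0.6609 -0.0124  0.1159] x [-0.053  0.999 -0.007] y [ 0.998  0.053 -0.044] z [-0.044 -0.01  -0.999] F [-0.  -0.2 -0.2] w 0.0127 q [-0.59  0.65  0.78  1.49 -0.45  1.23  0.31]
shift cm [-0.35  0.36  1.84] turn 0.003
pred [287.1 233.1]
[[518, 81, 13, 12, 133], [507, 117, 18, 9, 143], [0, 129, 51, 112, 5121], [546, 133, 6, 8, 29], [494, 170, 9, 11, 77], [285, 185, 23, 17, 128], [270, 224, 27, 28, 236], [242, 275, 8, 10, 58], [315, 275, 8, 10, 63]] [[524.2, 86.5], [515.6, 121.0], [23.8, 185.6], [548.7, 136.6], [497.7, 175.4], [295.9, 191.1], [283.3, 240.0], [245.9, 280.3], [318.7, 280.0]]
collar [284.92639254 252.78966084]
```

```bash
python3 -m jog '[[-0.3,0.3,0.6,0,1],[-0.05,0.08,0.8,0,1],[0,0.04,0.4,0,1],[0,0,0,0,1],[0,0,0,0,1],[0,0,0,0,1],[0,0,0,0,1],[0,0,0,0,1],[0,0,0,0,1],[0,0,0,0,1]]'; python3 -c "
from tm import *
gotip([.6612,-.0165,.012],.05,.0604)"
```

```text
time: 89.0
ee_pos: [0.665, -0.0163, 0.0964]
eef_rot: [0.688, 0.725, -0.018, -0.012]
ft_force: [0.7, 1.0, 0.3]
width: 0.0128
t 89.0 p [ 0.665  -0.0163  0.0964] x [-0.053  0.999 -0.007] y [ 0.998  0.053 -0.044] z [-0.043 -0.009 -0.999] F [0.7 1.  0.3] w 0.0128 q [-0.57  0.67  0.76  1.5  -0.47  1.21  0.32]
shift cm [ 0.06 -0.01  2.41] turn 0.003
```

```bash
python3 -m jog '[[0.03,-0.07,0,0,1],[0,0,0,0,1],[0,0.01,0.4,0,1],[0,0.01,0.4,0,1],[0,0.01,0.4,0,1],[0,0.01,0.4,0,1],[0,0.01,0.4,0,1],[0,0.01,0.4,0,1],[0,0.01,0.4,0,1],[0,0,0,0,1]]' ; python3 -c "
from tm import *
gotip([.6612,-.0165,.012],.05,.0604)"
```

```text
time: 90.0
ee_pos: [0.6642, -0.0171, 0.0736]
eef_rot: [0.688, 0.725, -0.017, -0.013]
ft_force: [-2.2, 0.6, -0.4]
width: 0.0133
t 90.0 p [ 0.6642 -0.0171  0.0736] x [-0.053  0.999 -0.005] y [ 0.998  0.052 -0.042] z [-0.042 -0.007 -0.999] F [-2.2  0.6 -0.4] w 0.0133 q [-0.56  0.7   0.75  1.52 -0.48  1.17  0.34]
shift cm [ 0.1  -0.04  0.12] turn 0.003
```

```bash
python3 -m jog '[[0,0.02,0.4,0,1],[0,0.02,0.4,0,1],[0,0.02,0.5,0,1],[0,0,0.5,0,1],[0,0,0,0,1],[0,0,0,0,1],[0,0,0,0,1],[0,0,0,0,0.8],[0,0,0,0,0.8],[0,0,0,0,0.8]]' ; python3 -c "
from tm import *
st()"; python3 -m jog '[[0,0,-1,0,0.8],[0,0,-3,0,0.8],[0,0,-4,0,0.8],[0,0,-4,0,0.8],[0,0,-4,0,1],[3,-4,0,0,1],[3,-4,0,0,1],[3,-4,0,0,1],[3,-4,0,0,1],[3,-4,0,0,1]]'; python3 -c "
from h import *
st(); c=snap('top','f.png'); d=snap('side','fs.png')
t=cv2.imread('pics/f.png'); s=cv2.imread('pics/fs.png')
a=cv2.resize(t[120:230,270:420],None,fx=2.66,fy=2.66,interpolation=cv2.INTER_CUBIC)
b=cv2.resize(s[130:280,190:390],None,fx=2,fy=2,interpolation=cv2.INTER_CUBIC)
e=cv2.resize(s[250:350,120:260],None,fx=2.8,fy=2.8,interpolation=cv2.INTER_CUBIC)
o=np.zeros((600,800,3),np.uint8); o[:a.shape[0],:399]=a[:,:399]; o[:300,400:]=b; o[300:580,400:792]=e
cv2.imwrite('pics/final.png',o)"
```

```text
time: 91.0
ee_pos: [0.6646, -0.0188, 0.0691]
eef_rot: [0.689, 0.725, -0.014, -0.014]
ft_force: [0.5, -0.1, 0.5]
width: 0.0171
t 91.0 p [ 0.6646 -0.0188  0.0691] x [-0.051  0.999  0.001] y [ 0.998  0.051 -0.041] z [-0.041 -0.001 -0.999] F [ 0.5 -0.1  0.5] w 0.0171 q [-0.55  0.7   0.74  1.52 -0.49  1.16  0.34]
time: 92.0
ee_pos: [0.4659, 0.1167, 0.247]
eef_rot: [0.693, 0.721, -0.014, -0.01]
ft_force: [-0.9, 1.1, 0.6]
width: 0.0003
t 92.0 p [0.4659 0.1167 0.247 ] x [-0.04   0.999 -0.005] y [ 0.999  0.039 -0.033] z [-0.033 -0.007 -0.999] F [-0.9  1.1  0.6] w 0.0003 q [-1.19  0.    0.87  1.84 -0.01  1.34 -0.28]
```

View pics/final.png

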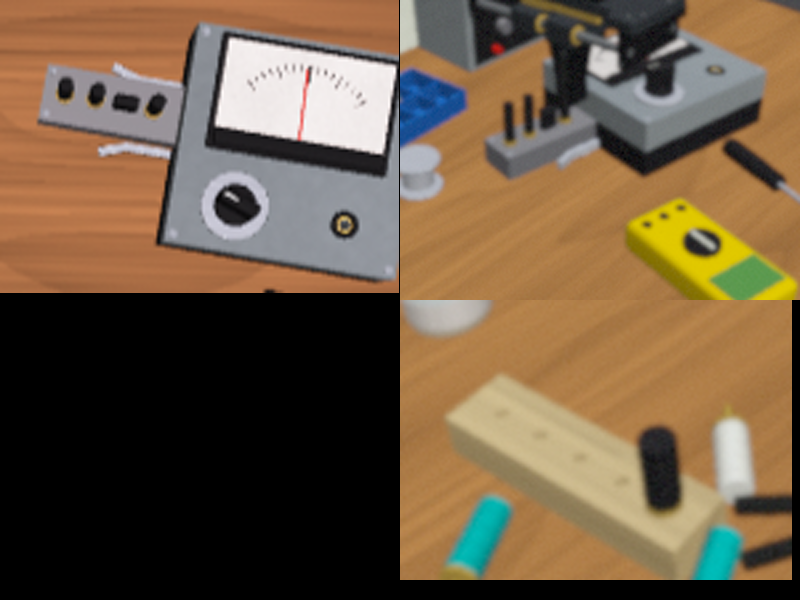

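```bash
python3 -m jog '[[-1,-4,0,0,1],[-2,-3,0,0,1],[-4,0,0,0,1],[-4,0,0,0,1],[-4,0,0,0,1],[-4,0,0,0,1],[-4,0,0,0,1],[-4,0,0,0,1],[-4,0,0,0,1],[0,0,0,0,1]]'; python3 - <<'E'
from h import *
st(); s=snap('side','fs2.png'); t=snap('top')
x=s['pixels'].astype(int); dk=(x.max(2)<60)
for n,p in dict(t0=(.6527,-.0743),t1=(.6612,-.0165),t2=(.6665,.0137),short=(.4258,.3145)).items():
    a=proj(s,(*p,.092)); b=proj(s,(*p,.038)); 
    # dark run along the axis line, extended
    d=(a-b)/np.linalg.norm(a-b); L=np.linalg.norm(a-b)
    run=[k for k in np.arange(-8,L+12,.5) if dk[int(round((b+d*k)[1])),int(round((b+d*k)[0]))]]
    print(n,'top',a.round(1),'collar',b.round(1),'len',round(L,1),'dark from',run[0] if run else None,'to',run[-1] if run else None, 'mm/px',round(54/L,2))
# module rear edge in top view compared with home
y=t['pixels'].astype(int); g=((y.max(2)-y.min(2)<28)&(y[...,0]>100)&(y[...,0]<195))
yd=np.array([.149,.989]); xd=np.array([.989,-.149]); st0=np.array([.64,-.154])
for off in(-.018,-.01,.01,.018):
    v=[k for k in np.arange(.15,.22,.0005) if g[tuple(np.round(proj(t,(*(st0+xd*off+yd*k),.034))[::-1]).astype(int))]]
    print('rear edge at',off,max(v) if v else None)
im=cv2.imread('pics/t13.png')[...,::-1].astype(int); g=((im.max(2)-im.min(2)<28)&(im[...,0]>100)&(im[...,0]<195))
for off in(-.018,-.01,.01,.018):
    v=[k for k in np.arange(.15,.22,.0005) if g[tuple(np.round(proj(t,(*(st0+xd*off+yd*k),.034))[::-1]).astype(int))]]
    print('before',off,max(v) if v else None)
E
```

```text
time: 93.1
ee_pos: [0.4089, -0.209, 0.2531]
eef_rot: [0.692, 0.721, -0.012, -0.011]
ft_force: [0.2, 0.1, 0.5]
width: 0.0006
t 93.1 p [ 0.4089 -0.209   0.2531] x [-0.041  0.999 -0.001] y [ 0.999  0.041 -0.031] z [-0.031 -0.002 -1.   ] F [0.2 0.1 0.5] w 0.0006 q [-1.09 -0.39  1.23  1.89  0.38  1.44  0.09]
t0 top [271.7 170.6] collar [271.8 188.6] len 18.0 dark from 1.5 to 19.0 mm/px 3.0
t1 top [253.3 177.7] collar [253.9 196. ] len 18.3 dark from 0.5 to 18.5 mm/px 2.95
t2 top [243.  181.5] collar [243.9 199.9] len 18.5 dark from 0.5 to 18.0 mm/px 2.92
short top [210.5 299.1] collar [213.3 320.8] len 21.8 dark from -2.5 to 25.0 mm/px 2.47
rear edge at -0.018 0.18950000000000003
rear edge at -0.01 0.18850000000000003
rear edge at 0.01 0.18900000000000003
rear edge at 0.018 0.19050000000000003
before -0.018 0.18950000000000003
before -0.01 0.18850000000000003
before 0.01 0.18900000000000003
before 0.018 0.19050000000000003
```

```bash
python3 - <<'E'
from h import *
s=snap('side'); g=s['pixels'].astype(np.float32).max(2); sat=s['pixels'].astype(np.float32); sat=sat[...,0]-sat[...,2]
for n,p in dict(t0=(.6527,-.0743),t1=(.6612,-.0165),t2=(.6665,.0137)).items():
    P=np.array([proj(s,(*p,z)) for z in np.arange(.02,.112,.004)],np.float32)
    f=lambda im:cv2.remap(im,P[:,0].reshape(1,-1),P[:,1].reshape(1,-1),cv2.INTER_LINEAR)[0].round().astype(int).tolist()
    print(n,f(g),'\n   yel',f(sat))
E
```

```text
t0 [136, 132, 134, 133, 107, 61, 34, 30, 30, 30, 24, 32, 30, 29, 30, 30, 29, 31, 51, 74, 100, 124, 143] 
   yel [-5, 0, 21, 55, 60, 30, 5, -3, -2, -4, 0, -3, -1, -1, -1, 0, 0, -2, -3, -5, -7, -10, -13]
t1 [135, 135, 137, 137, 110, 63, 37, 33, 33, 32, 33, 33, 35, 33, 34, 34, 35, 39, 70, 127, 161, 164, 165] 
   yel [-5, 1, 24, 59, 60, 29, 2, -4, -1, 6, 4, 6, 5, 9, 9, 5, 7, 6, 26, 74, 95, 98, 96]
t2 [148, 138, 136, 135, 105, 59, 39, 36, 36, 36, 38, 38, 38, 37, 37, 34, 36, 43, 74, 129, 157, 166, 167] 
   yel [-6, -1, 24, 58, 55, 21, 3, 0, 4, 8, 11, 12, 10, 7, 11, 5, 7, 7, 32, 77, 95, 99, 100]
```

```bash
python3 -c "
from h import *
print(r.close_job()); st()"
```

```text
the job is handed in; nothing more can be done
None
the job is handed in; nothing more can be done
```

The job is handed in at about 93 s of simulated time. I zeroed the meter on the shorting plug, put that plug back in its own rack hole, and slid the module home. The three reference plugs that were present are each in a terminal of their own.

What the last checks showed:
- **Module:** it stopped against the bay's back wall, and its rear edge is within about 1 mm of the computed home position. It did not move while the plugs went in.
- **Reference plugs:** in the side view all three show the same collar and barrel profile at the heights expected when fully seated.
- **Shorting plug:** it went down to its expected seated height and stands upright in the rack.
- **Needle:** it reads about -0.026 rad, slightly anticlockwise of the middle mark. That is inside the ±0.045 limit but not centred. I took this reading after the shorting plug was out. A coarser look from the top camera had suggested about -0.03 to -0.04, and I saw no sign that the needle had moved since it was set. I did not trim the knob again.

- **Side contact with the rack:** the tool tilted about 8° while pushing the module home, and a later long move tilted it again. I straightened it by pressing the closed fingers against the fixed rack: once on its side at about 30 N on the wrist, and once on its end.
- **Bystanders:** the module passed the solder reel without touching it, with about 2 px of gap at the closest in the wrist view. None of the bystanders appeared to have been moved, though I did not measure all of them at the end.

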